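Fetch the carton from behind the row of medicines

ROBOT

A 7-joint arm with a two-finger parallel gripper is mounted at the origin on a cart in front of the work surface, level with it; the furniture and walls round the work are solid. World frame = base frame: x ahead of the robot, y to its left, z up, the work surface at z = 0. Lengths are in m, angles in rad, forces in N, time in s.
With the tool pointing down it reaches from about 0.4 to 0.85 m from the base axis. Payload 4.5 kg.
Tool frame: the origin (TCP) lies midway between the tips of the shut fingers; the grasp point (between the pads) lies 19 mm behind it (arm.grip_point_offset is the distance from the TCP to the grasp point, in m); x points along the fingers, z is the direction in which the jaws open and shut, and the axes are right-handed (so a half turn about x gives the same grasp; the last joint's range is limited). The gripper opens to 85 mm and grips with 20 to 120 N. Pads are 22 mm wide; open, the fingers measure 114 mm over their backs; the gripper's body (76 mm by 85 mm) begins 54 mm behind the grasp point. The pads swing forward as they close: fully open they stand 13 mm farther back than shut.
Start: joints at [-1.076, 0.689, -0.195, 1.565, 0.157, 0.902, -0.215], TCP at [0.278, 0.56, 0.204] pointing down, gripper open.
Joint ranges: [-3.01, 3.01], [-0.46, 2.08], [-1.47, 1.51], [0.13, 2.56], [-1, 4.14], [0.04, 2.09], [-2.66, 2.66]. Speed limits (rad/s): [2.57, 2.57, 3.14, 3.14, 3.14, 3.14, 3.14].

INTERFACE

Orientations are given as a unit quaternion [w, x, y, z].
In Python, from bench import arm gives the robot as it stands. The module is installed in compiled form; this text tells all that it offers.
- The arm moves only by the shell command python3 -m jog 'ROWS' [OPENING] [FORCE]. ROWS is JSON, a list of rows, each an object of numbers: "x", "y", "z": the shift along the tool's x, y, z in units of 30 mm (1.0 is 30 mm); "yaw": the turn about the tool's x in units of 6 degrees (1.0 is 6 degrees). In form: [{"x": .., "y": .., "z": .., "yaw": ..}, ...]. A call has 1 to 5 rows; each row is the pose to reach, as a shift and turn from the pose commanded when the call began, along the tool's axes at that moment; what a row does not reach only later rows make up. A row lasts 1/10 s, in which the tool goes at most 50 mm and 8.59 degrees, less where a joint would pass 70% of its speed; a pose out of reach is approached as far as the arm can. A call with a gripper value outside its range is refused whole. OPENING is the finger opening in mm, from 0 to 85.4, set as the call begins (- or left out, the last holds). The fingers move at their own pace and stop on an object; FORCE is the grip in N (left out, the last holds). Time passes only in rows, so rows that repeat a pose let the fingers close. It gives the time, the measured TCP pose, the force and the opening at its end, in the units of the state.
- arm.get_state(): the state, without advancing time (a new reading comes with each control period).
- arm.grab_frame(name): name is "side" or "top" or "wrist"; returns the picture (420x560x3 uint8, red, green, blue); there is no depth.
- arm.get_calibration(name): a dict with "fx", "fy", "cx", "cy" (pixels), "k1" (the pictures are not rectified: a ray, as slopes to the right and down, at radius r is drawn at 1 + k1 r^2 times it, then the intrinsics apply), "view" (4x4, takes a point from world to camera coordinates). Camera axes: x right, y up, looking along -z (the intrinsics and any distortion apply to the point x, -y, -z); pixel columns grow to the right and rows downward; lengths in m; the calibration is good to about 2 mm. A picture is of the moment at which its call begins: read the wrist's pose just before it. get_calibration takes no time and is no camera call; for the wrist camera it gives the pose at the moment of the call.
- arm.hand_in(): hands the job in, once; it reports no verdict.
The state is a dict: "t": time; "qpos": joint angles; "joint_velocities": joint speeds; "effort": joint torques, N m; "position": TCP position; "tool_rot": TCP orientation; "force": force on the tool from outside, world axes, zero at the start; "ft_torque": the same for the moment, N m; "gripper_width": finger opening in m.
Only numpy, scipy, OpenCV 4.12 (cv2) and the standard library are available. Lean on these libraries where they do the work, as an engineer would, in place of code of your own. Each camera call takes 0.05 s, during which the arm holds its last target. There are 200 camera calls.

TASK

The flat carton of strips is needed on the square grey dressing tray, but a tall tablet tube, a medicine box and a pill jar stand in a row in front of it in the white organizer. Stand all three of them upright in the long steel side tray, then lay the carton flat in the middle of the dressing tray, and only then put each of the three back upright on the very spot in the organizer where it stood, the box facing as it did. Do not knock any of them over, and leave the label roll and the swab box where they are.

Things in the scene. Friction and masses are not known exactly. Their poses are not given: they have to be found in the camera images.
- strip_carton: The thing to fetch: flat lying carton, 45 x 85 x 30 mm (its x, y, z), about 40 g, red at one end. Origin: centre of its underside; z up, y along its length. It lies on the organizer's floor, lengthwise behind the row of three. It is gripped across its 45 mm, with a finger in front, where the three stand (gap to them only 4 to 14 mm); about 40 mm is free behind it.
- tablet_tube: Upright round tablet tube with a white cap (fixed; grip it there), orange with a white label, diameter 31 mm, cap 33 mm across and 18 mm high, 146 mm tall, about 100 g, weight low down. Origin: centre of its underside; z up. One of the row of three; its place in the row changes from start to start. It stands higher than its neighbours, in the way of a gripper that reaches down to them.
- medicine_box: Upright folding carton, 24 x 36 mm (its x, y) and 80 mm tall, about 35 g. Origin: centre of its underside; z up, x across its narrow side, nearly along the organizer's x at the start. One of the row of three.
- pill_jar: Small upright round pill jar of brown glass with a white cap (fixed; grip it there) 30 mm across and 16 mm high, body diameter 32 mm, 64 mm tall in all, about 40 g. Origin: centre of its underside; z up. One of the row of three.
- organizer: White plastic organizer fixed to the worktop, 170 (x) x 230 mm (y), floor 4 mm thick, rim 12 mm high at back and sides, open in front. Origin: centre of its underside; x to its back, z up. The three stand along y, 31 mm in front of the centre, 56 mm apart; the carton lies 15 mm behind the centre. Gauze packs (20 mm high) and a buckle (14 mm) lie fixed at the ends of the back row.
- side_tray: Long shallow tray of steel, fixed to the worktop, 220 mm (its x) by 120 mm (its y), floor 2 mm thick, walls 2 mm thick and 12 mm high, a small wire handle at each end. Origin: centre of its underside; z up. The three things are parked here. It lies to the left or to the right of the organizer.
- dressing_tray: Square shallow tray of grey plastic, fixed to the worktop, 140 x 140 mm, floor 3 mm thick, walls 3 mm thick and 12 mm high. Origin: centre of its underside; z up. The carton goes here; it lies on the other side of the organizer from the steel tray.
- label_roll: Bystander: loose roll of white labels lying flat between robot and organizer, 69 mm across, 30 mm high; origin at the centre of its underside.
- swab_box: Bystander: loose white box with a blue-green band, between robot and organizer, 52 x 60 x 57 mm; origin at the centre of its underside.
Mind the look-alikes: they are no part of the job. Leave any purple look-alike of the medicine_box alone. What is shaped like the pill_jar but green is not meant.

How it is judged:
On the way, in this order (a step that is already met when the one before it is completed fails the run):
1. tablet tube, medicine box and pill jar all stand upright in the steel tray, released (x of tablet_tube in the frame of side_tray between -0.1 and 0.1 m and y of tablet_tube in the frame of side_tray between -0.05 and 0.05 m and z of tablet_tube in the frame of side_tray between -0.005 and 0.012 m and angle between each of tablet_tube, medicine_box, pill_jar's own z axis and vertical below 0.12 rad and contact force between each of tablet_tube, medicine_box, pill_jar and the fingers below 0.05 N and linear speed of each of tablet_tube, medicine_box, pill_jar below 0.02 m/s and angular speed of each of tablet_tube, medicine_box, pill_jar below 0.5 rad/s and x of medicine_box in the frame of side_tray between -0.1 and 0.1 m and y of medicine_box in the frame of side_tray between -0.05 and 0.05 m and z of medicine_box in the frame of side_tray between -0.005 and 0.012 m and x of pill_jar in the frame of side_tray between -0.1 and 0.1 m and y of pill_jar in the frame of side_tray between -0.05 and 0.05 m and z of pill_jar in the frame of side_tray between -0.005 and 0.012 m), for 0.2 s.
2. the carton lies flat in the middle of the dressing tray, released, while the three still stand in the steel tray (all of step 1 and horizontal distance between strip_carton and dressing_tray below 0.022 m and z of strip_carton in the frame of dressing_tray between -0.005 and 0.012 m and angle between strip_carton's own z axis and vertical below 0.12 rad and contact force between strip_carton and the fingers below 0.05 N and linear speed of strip_carton below 0.02 m/s and angular speed of strip_carton below 0.5 rad/s), for 0.2 s.
3. the three stand upright on their old spots in the organizer, released (distance of each of tablet_tube, medicine_box, pill_jar from where it was at the start of the episode below 0.015 m and angle between each of tablet_tube, medicine_box, pill_jar's own z axis and vertical below 0.12 rad and contact force between each of tablet_tube, medicine_box, pill_jar and the fingers below 0.05 N and linear speed of each of tablet_tube, medicine_box, pill_jar below 0.02 m/s and angular speed of each of tablet_tube, medicine_box, pill_jar below 0.5 rad/s and angle between the x axis of medicine_box and the x axis of organizer, either way round below 0.35 rad), for 0.2 s.
At the end, for the whole second after the job is handed in: Carton flat (0.12 rad) in the dressing tray, within 22 mm of its centre; tablet tube, medicine box and pill jar upright (0.12 rad), each within 15 mm of its starting spot, the box square to the organizer within 0.35 rad; all released and at rest (all of step 3 and horizontal distance between strip_carton and dressing_tray below 0.022 m and z of strip_carton in the frame of dressing_tray between -0.005 and 0.012 m and angle between strip_carton's own z axis and vertical below 0.12 rad and contact force between strip_carton and the fingers below 0.05 N and linear speed of strip_carton below 0.02 m/s and angular speed of strip_carton below 0.5 rad/s); the robot touches nothing.
It fails at once if one of the three is knocked over (angle between any of tablet_tube, medicine_box, pill_jar's own z axis and vertical above 0.7 rad).
It fails at once if the label roll or the swab box is pushed out of place (distance of any of label_roll, swab_box from where it was at the start of the episode above 0.025 m).
It also fails if it takes over 147 s, if anything falls off the work surface, if the arm or the gripper's body presses on something with over 40 N, if the wrist force passes 120 N, or if a joint passes its speed limit or range.

## Working session

There is one attempt and no reset: what is moved stays moved. The work goes in short steps, Python scripts to look and compute and a shell command to move; the robot and the scene stay as the last step left them, time stands still between calls to the robot, and variables do not carry over. Pictures are saved under pics/ and viewed, about 12 in all and at most 16, crops included, and the job is handed in when it is done.

```bash
mkdir -p pics
cat > h.py <<'E'
import numpy as np, cv2, json
from bench import arm
def proj(c,P):
    P=np.atleast_2d(P); V=np.array(c["view"]); q=P@V[:3,:3].T+V[:3,3]
    s=np.c_[q[:,0],-q[:,1]]/(-q[:,2:3]); r2=(s**2).sum(1,keepdims=True); s=s*(1+c["k1"]*r2)
    return s*[c["fx"],c["fy"]]+[c["cx"],c["cy"]]
def ray(c,uv):
    d=(np.array(uv,float)-[c["cx"],c["cy"]])/[c["fx"],c["fy"]]; s=d.copy()
    for _ in range(20): s=d/(1+c["k1"]*(s@s))
    V=np.array(c["view"]); R=V[:3,:3]; o=-R.T@V[:3,3]
    return o,R.T@np.array([s[0],-s[1],-1])
def at(c,uv,z):
    o,d=ray(c,uv); return o+d*(z-o[2])/d[2]
def snap(n,f,crop=None,sc=1):
    im=arm.grab_frame(n)[:,:,::-1]
    cv2.imwrite("pics/raw_"+f,im)
    if crop: im=im[crop[1]:crop[3],crop[0]:crop[2]]
    cv2.imwrite("pics/"+f,cv2.resize(im,None,fx=sc,fy=sc,interpolation=cv2.INTER_CUBIC))
E
python3 - <<'E'
from h import *
for n in("top","side","wrist"):
    snap(n,n+"0.png",sc=1.42)
    c=arm.get_calibration(n); V=np.array(c["view"]); print(n,c["fx"],c["k1"],-V[:3,:3].T@V[:3,3],V[2,:3])
s=arm.get_state(); print(s)
E
```

```text
top 449.15666783193603 -0.04969409857130611 [ 0.42670803 -0.01328009  1.03403729] [-0.1561934  -0.0308653   0.98724412]
side 414.2450685162373 -0.12021596967621065 [ 0.14412659 -0.58845684  0.59800141] [-0.47317664 -0.65684754  0.5870734 ]
wrist 376.190941052568 -0.06681958245078982 [0.21640529 0.58906386 0.37346891] [-0.23693874  0.11996602  0.96408931]
{'t': 0.15, 'qpos': array([-1.07619913,  0.68982123, -0.19449391,  1.56608894,  0.15725479,
        0.90250415, -0.21507536]), 'joint_velocities': array([ 0.0011074 , -0.00431749, -0.00085737, -0.0024143 ,  0.00046217,
        0.00096067,  0.0003587 ]), 'effort': array([-1.70917701e-03, -5.39936900e+01, -1.26874287e+00, -1.58721811e+01,
        9.16430057e-03,  6.37994759e-03,  1.46951277e-05]), 'position': array([0.27771836, 0.55931372, 0.20365309]), 'tool_rot': array([ 0.60054892, -0.37290952,  0.60137911,  0.37232063]), 'force': array([-0.92236648,  0.06051622, -0.11460013]), 'ft_torque': array([-0.01032117,  0.00228163, -0.04283522]), 'gripper_width': 0.08508257044924629}
```

View pics/top0.png

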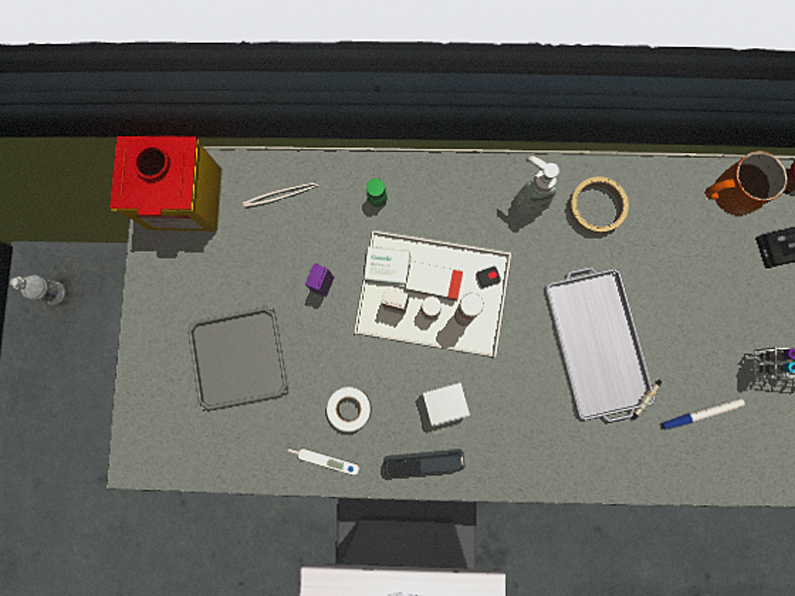

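View pics/side0.png

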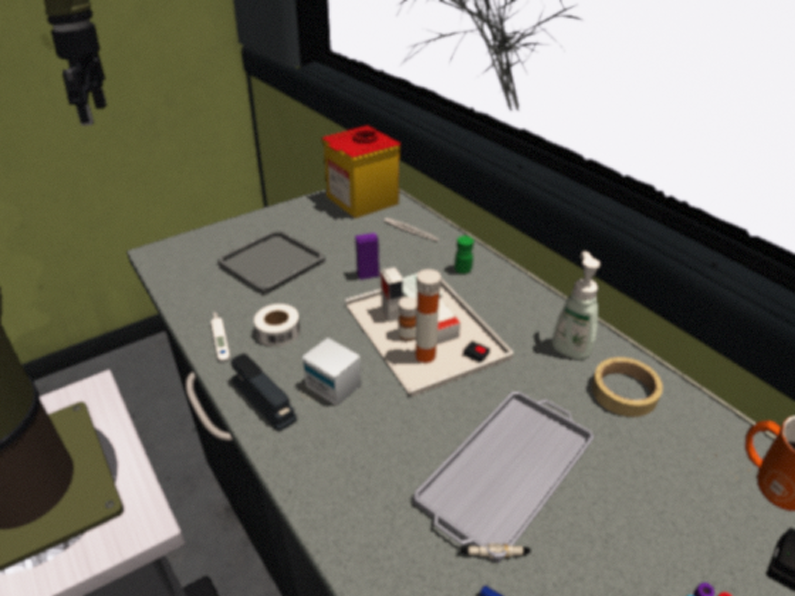

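Top view (scaled 1.42): the row from left is box (392,297), jar (430,305), tube (470,303); carton (432,280) with its red end at the right; dressing tray (238,360) on the left and steel tray (598,344) on the right. The side view agrees. Next, a zoom of the organizer and a first estimate.

Run:
```python
from h import *
im=cv2.imread("pics/raw_top0.png")
cv2.imwrite("pics/orgz.png",cv2.resize(im[155:260,240:370],None,fx=6,fy=5.7,interpolation=cv2.INTER_CUBIC))
c=arm.get_calibration("top")
s=lambda u,v:np.array([u,v])/1.42
def show(n,pts,z):
    P=np.array([at(c,s(*p),z) for p in pts]); print(n,P[:,:2].round(4).tolist(),'mean',P.mean(0).round(4)[:2],'sides',np.linalg.norm(P-np.roll(P,-1,0),axis=1).round(4))
show('org',[(373,232),(511,252)],.012); show('orgf',[(495,357),(355,334)],.012)
show('dress',[(190,323),(270,308),(287,390),(205,410)],.012)
show('side',[(546,285),(617,270),(652,405),(582,420)],.012)
show('tubetop',[(471,302)],.146);show('jartop',[(431,307)],.064);show('boxtop',[(393,297)],.08)
show('roll',[(348,409)],.03);show('swab',[(446,403)],.057);show('carton',[(434,281)],.03)
```

```text
org [[0.6844, 0.0582], [0.6552, -0.1685]] mean [ 0.6698 -0.0552] sides [0.2285 0.2285]
orgf [[0.4837, -0.1426], [0.5153, 0.0819]] mean [ 0.4995 -0.0303] sides [0.2268 0.2268]
dress [[0.5267, 0.3528], [0.5544, 0.2222], [0.4232, 0.1876], [0.3878, 0.3182]] mean [0.473  0.2702] sides [0.1336 0.1356 0.1354 0.1432]
side [[0.6017, -0.2249], [0.6289, -0.3407], [0.4134, -0.3904], [0.388, -0.2794]] mean [ 0.508  -0.3089] sides [0.1189 0.2211 0.1138 0.2206]
tubetop [[0.5524, -0.0919]] mean [ 0.5524 -0.0919] sides [0.]
jartop [[0.5549, -0.0381]] mean [ 0.5549 -0.0381] sides [0.]
boxtop [[0.5668, 0.02]] mean [0.5668 0.02  ] sides [0.]
roll [[0.3967, 0.0871]] mean [0.3967 0.0871] sides [0.]
swab [[0.4103, -0.0634]] mean [ 0.4103 -0.0634] sides [0.]
carton [[0.6014, -0.043]] mean [ 0.6014 -0.043 ] sides [0.]
```

View pics/orgz.png

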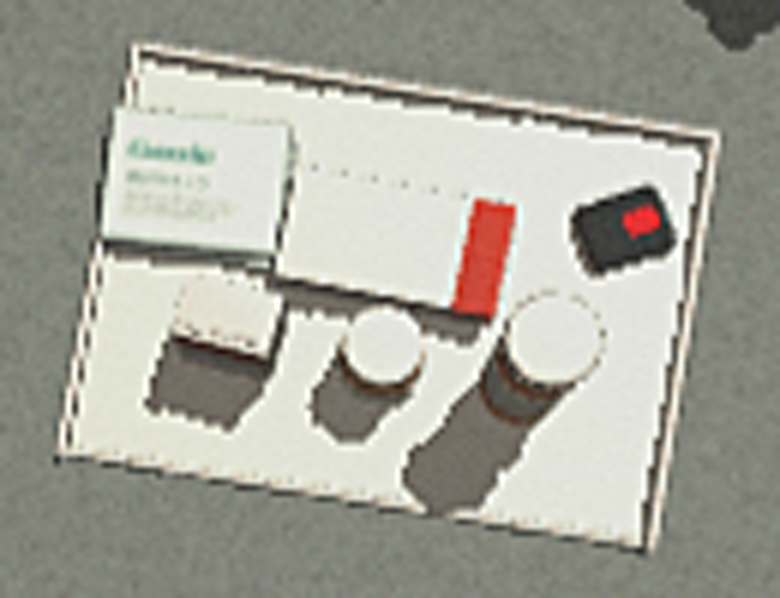

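Zoom: organizer corners (133,45), (718,133), (652,553), (57,457); tube cap (556,339), jar cap (384,345), box top about (228,312), carton top from (285,165) to (515,203), (495,318), (275,277). I now fit the frames and check them against the given layout, and against the side view.

```bash
cat >> h.py <<'E'
def fit(L,W):  # rigid 2D fit local->world
    L=np.array(L,float);W=np.array(W,float)[:,:2];l=L.mean(0);w=W.mean(0);A=L-l;B=W-w
    th=np.arctan2((A[:,0]*B[:,1]-A[:,1]*B[:,0]).sum(),(A*B).sum()); R=np.array([[np.cos(th),-np.sin(th)],[np.sin(th),np.cos(th)]])
    t=w-R@l; return t,th,np.linalg.norm(L@R.T+t-W,axis=1)
def toolrot():
    from scipy.spatial.transform import Rotation
    return Rotation.from_quat(np.roll(arm.get_state()["tool_rot"],-1)).as_matrix()
def go(x,y,z,az=None):
    "units to shift in tool axes; az: azimuth of tool z wanted (rad)"
    R=toolrot(); p=arm.get_state()["position"]; d=R.T@(np.array([x,y,z])-p)/.03
    a=np.arctan2(R[1,2],R[0,2]); out=dict(zip("xyz",d.round(2)))
    if az is not None: out["yaw"]=round(-np.degrees((az-a+np.pi)%(2*np.pi)-np.pi)/6,2)
    print(out,"az",round(a,4),"down",R[:,0].round(3))
E
python3 - <<'E'
from h import *
c=arm.get_calibration("top"); cs=arm.get_calibration("side")
z=lambda u,v:np.array([240+(u+.5)/6-.5,155+(v+.5)/5.7-.5])
P=lambda pts,h:np.array([at(c,z(*p),h) for p in pts])
W=P([(133,45),(718,133),(652,553),(57,457)],.012); W[2:]=P([(652,553),(57,457)],.012)
t,th,e=fit([(.085,.115),(.085,-.115),(-.085,-.115),(-.085,.115)],W); print("org",t,th,e)
R=np.array([[np.cos(th),-np.sin(th)],[np.sin(th),np.cos(th)]])
C=P([(285,165),(515,203),(495,318),(275,277)],.034)
print("carton",fit([(.0225,.0425),(.0225,-.0425),(-.0225,-.0425),(-.0225,.0425)],C))
S=lambda u,v:(np.array([u,v])+.5)/1.42-.5
for n,uv,h,sv in(("tube",(556,339),.150,(429,278)),("jar",(384,345),.068,(409,301)),("box",(228,312),.084,(391,275)),("cart",C[:,:2].mean(0),0,None)):
    w=P([uv],h)[0][:2] if sv else uv
    print(n,w.round(4),"org frame",((w-t)@R).round(4), at(cs,S(*sv),h)[:2].round(4) if sv else "")
for n,L,q in(("dress",(.07,.07),[(190,323),(270,308),(287,390),(205,410)]),("side",(.11,.06),[(546,285),(617,270),(652,405),(582,420)])):
    a,b=L; print(n,fit([(a,b),(a,-b),(-a,-b),(-a,b)],[at(c,S(*p),.012) for p in q]))
print("row spots",[(t+R@[-.031,y]).round(4) for y in(.056,0,-.056)],"carton spot",(t+R@[.015,0]).round(4))
go(*(t+R@[-.031,-.056]),.2,th)
E
```

```text
org [ 0.58503915 -0.04111085] -0.14310133849798434 [0.00097978 0.00129703 0.00157643 0.00125499]
carton (array([ 0.60316059, -0.04138094]), np.float64(-0.15211836764657174), array([0.00265459, 0.00059662, 0.00153895, 0.00163748]))
tube [ 0.5491 -0.0927] org frame [-0.0283 -0.0562] [ 0.546 -0.094]
jar [ 0.5568 -0.0381] org frame [-0.0284 -0.001 ] [ 0.559  -0.0334]
box [0.5659 0.0181] org frame [-0.0274  0.0559] [0.5625 0.0184]
cart [ 0.6032 -0.0414] org frame [0.018  0.0023] 
dress (array([0.47336333, 0.2705658 ]), np.float64(0.2440766929782593), array([0.00348154, 0.00457753, 0.00252821, 0.00302083]))
side (array([ 0.50833841, -0.30853159]), np.float64(0.2360012255763804), array([0.0007915 , 0.00079001, 0.00301634, 0.00334961]))
row spots [array([0.5623, 0.0187]), array([ 0.5544, -0.0367]), array([ 0.5464, -0.0921])] carton spot [ 0.5999 -0.0433]
{'x': np.float64(0.15), 'y': np.float64(-17.68), 'z': np.float64(-15.47), 'yaw': np.float64(11.97)} az 1.11 down [-0.001 -0.001 -1.   ]
```

Estimates agree: row objects sit within about 3 mm of the nominal layout and both cameras match. First the tube, approached from above.

```bash
python3 -m jog '[{"x":0.1,"y":-17.7,"z":-15.5,"yaw":12},{"x":0.1,"y":-17.7,"z":-15.5,"yaw":12},{"x":0.1,"y":-17.7,"z":-15.5,"yaw":12},{"x":0.1,"y":-17.7,"z":-15.5,"yaw":12},{"x":0.1,"y":-17.7,"z":-15.5,"yaw":12}]' 85; python3 -c "
from h import *
go(.548,-.0925,.2,-.1431)"
```

```text
t: 0.65
position: [0.3735, 0.3267, 0.2032]
tool_rot: [0.696, -0.125, 0.696, 0.125]
force: [1.3, 0.7, -0.2]
gripper_width: 0.0849
{'x': np.float64(0.11), 'y': np.float64(-15.12), 'z': np.float64(0.61), 'yaw': np.float64(4.75)} az 0.3541 down [ 0.  0. -1.]
```

```bash
python3 -m jog '[{"x":0.1,"y":-15.1,"z":0.6,"yaw":4.7},{"x":0.1,"y":-15.1,"z":0.6,"yaw":4.7},{"x":0.1,"y":-15.1,"z":0.6,"yaw":4.7},{"x":0.1,"y":-15.1,"z":0.6,"yaw":4.7},{"x":0.1,"y":-15.1,"z":0.6,"yaw":4.7}]' >/dev/null; python3 -m jog '[{"x":0},{"x":0},{"x":0}]'; python3 -c "
from h import *
go(.548,-.0925,.2,-.1431)"
```

```text
{'x': np.float64(0.05), 'y': np.float64(-5.91), 'z': np.float64(3.38), 'yaw': np.float64(0.1)} az -0.1327 down [ 0. -0. -1.]invalid input
```

```bash
python3 -m jog '[{"x":0,"y":-5.9,"z":3.4,"yaw":0.1},{"x":0,"y":-5.9,"z":3.4,"yaw":0.1},{"x":0,"y":-5.9,"z":3.4,"yaw":0.1},{"x":0,"y":-5.9,"z":3.4,"yaw":0.1},{"x":0,"y":-5.9,"z":3.4,"yaw":0.1}]';python3 -m jog '[{"x":0,"y":0,"z":0,"yaw":0},{"x":0,"y":0,"z":0,"yaw":0}]'
python3 - <<'E'
from h import *
go(.548,-.0925,.2,-.1431)
snap("wrist","w1.png",sc=1.4)
c=arm.get_calibration("wrist")
for n,p in(("tube",(.5480,-.0925,.150)),("jar",(.556,-.0375,.068)),("box",(.5643,.0183,.084))): print(n,proj(c,p)*1.4)
E
```

```text
t: 1.65
position: [0.5497, -0.0997, 0.2016]
tool_rot: [0.706, 0.052, 0.704, -0.056]
force: [-0.9, 0.7, -0.1]
gripper_width: 0.0851
t: 1.85
position: [0.5476, -0.0887, 0.2012]
tool_rot: [0.705, 0.05, 0.706, -0.049]
force: [-0.1, 0.2, -0.2]
gripper_width: 0.0847
{'x': np.float64(0.04), 'y': np.float64(-0.12), 'z': np.float64(0.03), 'yaw': np.float64(0.02)} az -0.1408 down [-0.001  0.002 -1.   ]
tube [[387.38359422 315.82960678]]
jar [[386.72937403 177.76098173]]
box [[388.02566154  67.64533022]]
```

View pics/w1.png

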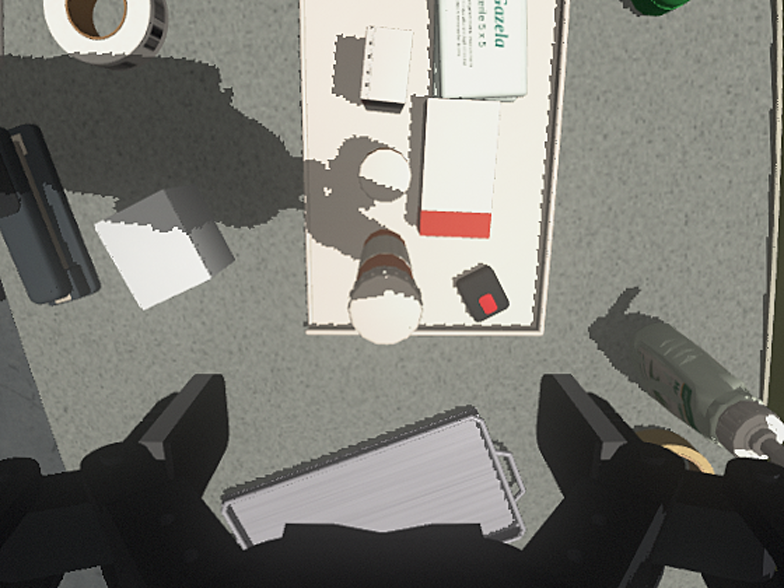

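Wrist view: jar cap (385,175) and box top (387,66) match the predictions within 1 mm; tube cap (385,308) against 316 predicted, so about 3 mm further +y, just where the tool stands. Descend and grip.

```bash
python3 -m jog '[{"x":0.8,"y":0,"z":0,"yaw":0},{"x":1.6,"y":0,"z":0,"yaw":0},{"x":2.3,"y":0,"z":0,"yaw":0},{"x":2.65,"y":0,"z":0,"yaw":0},{"x":2.65,"y":0,"z":0,"yaw":0}]'; python3 -m jog '[{"x":0,"y":0,"z":0,"yaw":0},{"x":0,"y":0,"z":0,"yaw":0},{"x":0,"y":0,"z":0,"yaw":0},{"x":0,"y":0,"z":0,"yaw":0},{"x":0,"y":0,"z":0,"yaw":0}]' 20 35;python3 -m jog '[{"x":0,"y":0,"z":0,"yaw":0},{"x":0,"y":0,"z":0,"yaw":0},{"x":0,"y":0,"z":0,"yaw":0},{"x":0,"y":0,"z":0,"yaw":0},{"x":0,"y":0,"z":0,"yaw":0}]'
```

```text
t: 2.4
position: [0.5471, -0.0887, 0.121]
tool_rot: [0.704, 0.05, 0.706, -0.049]
force: [-0.4, 0.4, 0.9]
gripper_width: 0.0849
t: 2.9
position: [0.5489, -0.0907, 0.1236]
tool_rot: [0.706, 0.051, 0.705, -0.05]
force: [-1.7, 0.1, 9.5]
gripper_width: 0.02
t: 3.4
position: [0.549, -0.0907, 0.1236]
tool_rot: [0.706, 0.051, 0.705, -0.051]
force: [-0.9, 0.8, 9.0]
gripper_width: 0.0203
```

Width 20 mm without a stop and 9 N upward: something is off. Look.

Run:
```python
from h import *
snap("side","s1.png",(200,150,480,330),2.8)
```

```text
(no output)
```

View pics/s1.png

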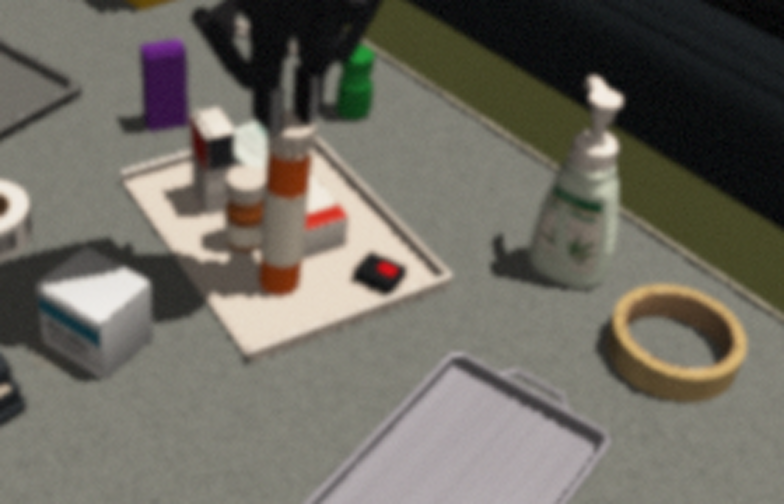

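Run:
```python
from h import *
s=arm.get_state(); print(s["position"],s["force"],s["gripper_width"])
c=arm.get_calibration("side"); R=toolrot()
f=lambda p:((proj(c,p)-[200,150]+.5)*2.8).round(0)
for d in(-.010,0,.010): print("tip",d,f(s["position"]+R[:,2]*d))
for z in(.004,.132,.150): print("tube",z,f([.548,-.0925,z]))
snap("top","t1.png",(240,140,380,245),5.6)
c=arm.get_calibration("top"); print("tcp top",(proj(c,s["position"])-[240,140]+.5)*5.6,(proj(c,[.548,-.0925,.15])-[240,140]+.5)*5.6)
```

```text
[ 0.54898509 -0.09073395  0.12362175] [-1.31927824  0.77471889 10.21508572] 0.02005202209683518
tip -0.01 [[273. 161.]]
tip 0 [[286. 157.]]
tip 0.01 [[299. 153.]]
tube 0.004 [[281. 287.]]
tube 0.132 [[287. 149.]]
tube 0.15 [[288. 127.]]
tcp top [[507.40673602 427.41788321]] [[518.81415841 420.49287519]]
```

View pics/t1.png

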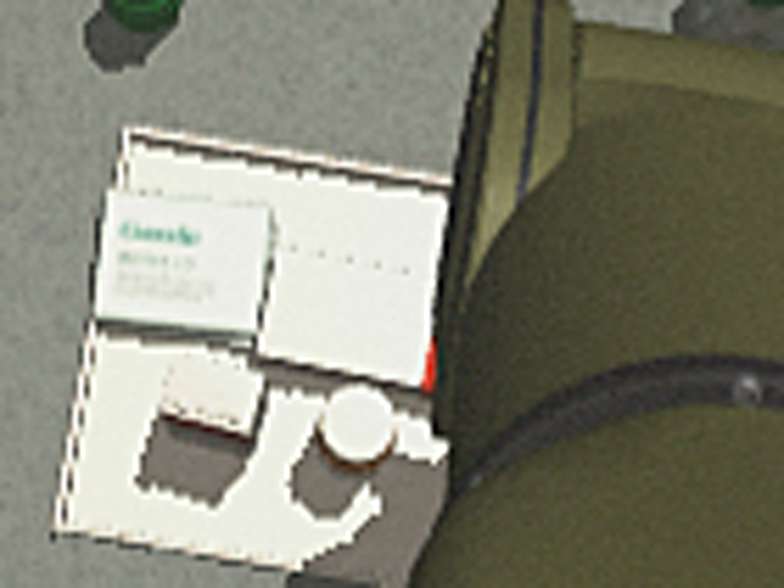

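Run:
```python
from h import *
c=arm.get_calibration("side")
print("start tip", proj(c,[.2777,.5593,.2037])*1.42)
im=cv2.imread("pics/raw_s1.png"); cv2.imwrite("pics/s1z.png",cv2.resize(im[120:265,255:345],None,fx=6.5,fy=4.1*1,interpolation=cv2.INTER_CUBIC))
c=arm.get_calibration("wrist"); s=arm.get_state(); R=toolrot()
for d in(-.010,0,.010): print("wrist tips",proj(c,s["position"]+R[:,2]*d)*1.4)
```

```text
start tip [[ 99.84102147 136.45686169]]
wrist tips [[357.01821685 349.30055164]]
wrist tips [[386.0304697  349.29214023]]
wrist tips [[415.03617578 349.26128376]]
```

View pics/s1z.png

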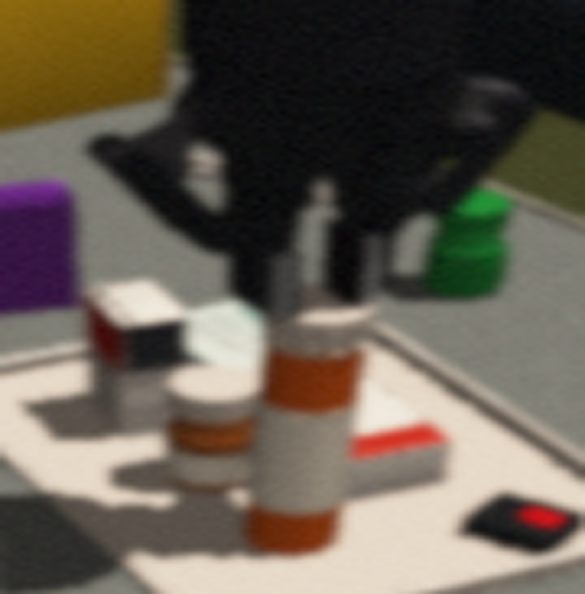

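Run:
```python
from h import *
print(arm.grip_point_offset)
c=arm.get_calibration("wrist"); s=arm.get_state(); R=toolrot(); p=s["position"]
for b in(0,.013,.025,.038):
    print(b,[(proj(c,p+R[:,2]*d-R[:,0]*b+R[:,1]*e)*1.4)[0].round(0).tolist() for d in(-.0425,.0425) for e in(-.011,.011)])
snap("wrist","w2.png",(130,150,430,420),2.2)
print([(((proj(c,p+R[:,2]*d-R[:,0]*b)-[130,150]+.5)*2.2)[0].round(0).tolist()) for b in(0,.013,.026) for d in(-.01,.01)])
```

```text
0.0187
0 [[265.0, 378.0], [261.0, 319.0], [507.0, 378.0], [511.0, 319.0]]
0.013 [[257.0, 395.0], [252.0, 332.0], [516.0, 395.0], [521.0, 332.0]]
0.025 [[248.0, 412.0], [242.0, 345.0], [525.0, 412.0], [531.0, 345.0]]
0.038 [[237.0, 434.0], [230.0, 362.0], [537.0, 434.0], [544.0, 362.0]]
[[276.0, 220.0], [367.0, 220.0], [273.0, 243.0], [371.0, 243.0], [270.0, 270.0], [376.0, 270.0]]
```

View pics/w2.png

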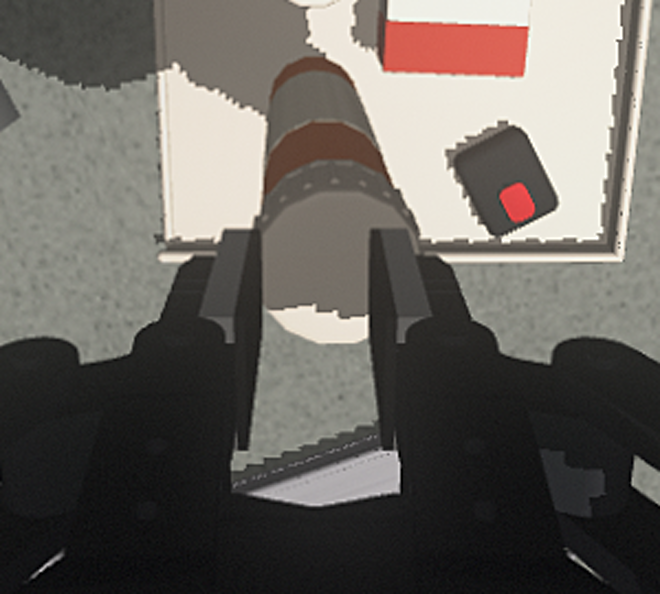

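The pads (tips at about (250–370, 230–345)) rest on the cap: the true fingertips sit about 26 mm behind the reported TCP at 20 mm opening (contact at z 0.150, reported 0.1236; the wrist view shows the same). Cap centre (335,263) versus gap centre (316,~288). I compute the lateral offsets, then lift, open and check.

```bash
python3 - <<'E'
from h import *
c=arm.get_calibration("wrist"); R=toolrot(); p=arm.get_state()["position"]
q=lambda u,v:np.array([130+(u+.5)/2.2-.5,150+(v+.5)/2.2-.5])
print(p)
for n,uv in(("cap",(335,263)),("tipLfar",(262,230)),("tipRfar",(370,230)),("Lnear",(238,340)),("Rnear",(392,340))):
    w=at(c,q(*uv),.150); print(n,w.round(4),"in tool",(R.T@(w-p)).round(4))
E
python3 -m jog '[{"x":-1,"y":0,"z":0,"yaw":0},{"x":-2,"y":0,"z":0,"yaw":0},{"x":-2.6,"y":0,"z":0,"yaw":0},{"x":-2.6,"y":0,"z":0,"yaw":0},{"x":-2.6,"y":0,"z":0,"yaw":0}]' 85
python3 -m jog '[{"x":0,"y":0,"z":0,"yaw":0},{"x":0,"y":0,"z":0,"yaw":0},{"x":0,"y":0,"z":0,"yaw":0}]'
python3 - <<'E'
from h import *
s=arm.get_state(); print(s["position"])
snap("wrist","w3.png",sc=1.4)
c=arm.get_calibration("wrist");R=toolrot();p=s["position"]
g=cv2.cvtColor(cv2.imread("pics/raw_w3.png"),cv2.COLOR_BGR2HSV)
m=((g[:,:,2]>195)&(g[:,:,1]<70)).astype("uint8"); 
n,l,st,ce=cv2.connectedComponentsWithStats(m)
for i in range(1,n):
    if st[i,4]>300: print(st[i],ce[i].round(1))
E
```

```text
[ 0.54897362 -0.09069685  0.12361716]
cap [ 0.5515 -0.0896  0.15  ] in tool [-0.0264  0.0015  0.0024]
tipLfar [ 0.539 -0.081  0.15 ] in tool [-0.0264  0.0082 -0.0112]
tipRfar [ 0.5589 -0.0839  0.15  ] in tool [-0.0264  0.0082  0.0089]
Lnear [ 0.5307 -0.103   0.15  ] in tool [-0.0264 -0.0147 -0.0163]
Rnear [ 0.5603 -0.1073  0.15  ] in tool [-0.0264 -0.0148  0.0136]
t: 4.05
position: [0.5481, -0.0905, 0.2001]
tool_rot: [0.705, 0.05, 0.705, -0.05]
force: [-0.6, -0.4, 0.4]
gripper_width: 0.0851
t: 4.35
position: [0.5477, -0.0904, 0.1992]
tool_rot: [0.705, 0.05, 0.706, -0.05]
force: [-0.0, -0.1, -0.4]
gripper_width: 0.0848
[ 0.54769374 -0.09041878  0.19922945]
[  29    0   76   39 1535] [67.5 20.1]
[  213     0   194   242 30668] [312.1 107.4]
[554   0   6 176 429] [557.3  82. ]
[  66  157   84   63 3029] [107.6 185.3]
```

View pics/w3.png

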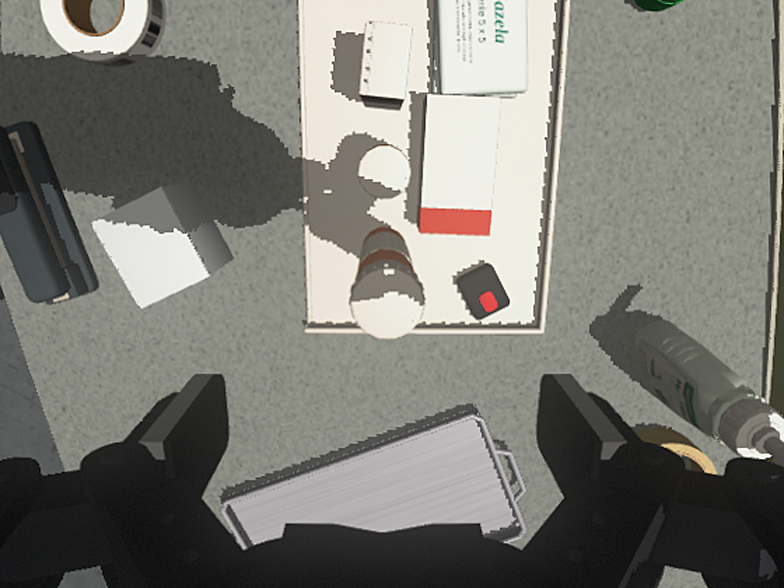

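Wrist view: tube upright, cap centre (388,303), nothing else moved. Compute the target with the fingertip offset found.

```bash
cat >> h.py <<'E'
# true fingertip centre (fingers nearly shut) relative to reported TCP, tool axes
TIP=np.array([-.0264,-.003,-.0012])
def gotip(x,y,ztip):  # move so that tips are at given point
    R=toolrot(); p=arm.get_state()["position"]; d=R.T@(np.array([x,y,ztip])-p)-TIP
    print(dict(zip("xyz",(d/.03).round(2))))
E
python3 - <<'E'
from h import *
c=arm.get_calibration("wrist")
q=lambda u,v:(np.array([u,v])+.5)/1.4-.5
w=at(c,q(387.5,303),.150); print("tube",w)
b=np.mean([at(c,q(*k),.084) for k in((368,22),(412,25),(405,102),(361,98))],0); print("box",b,"jar",at(c,q(384.5,171),.068), "carton",np.mean([at(c,q(*k),.034) for k in((425,95),(501,97),(491,235),(419,233))],0))
# same in w1 (pose was .5476,-.0887,.2012)
print("tube at start",at(c,q(385,308),.150)+[-.0001,.0017,0])
gotip(w[0],w[1],.1205)
E
```

```text
tube [ 0.54902578 -0.08839177  0.15      ]
box [0.5642118  0.01831875 0.084     ] jar [ 0.55549775 -0.03593464  0.068     ] carton [ 0.60171079 -0.04122396  0.034     ]
tube at start [ 0.54753292 -0.08877998  0.15      ]
{'x': np.float64(3.51), 'y': np.float64(0.17), 'z': np.float64(0.07)}
```

```bash
python3 -m jog '[{"x":0.8,"y":0.15,"z":0.07,"yaw":0},{"x":1.7,"y":0.15,"z":0.07,"yaw":0},{"x":2.6,"y":0.15,"z":0.07,"yaw":0},{"x":3.3,"y":0.15,"z":0.07,"yaw":0},{"x":3.5,"y":0.15,"z":0.07,"yaw":0}]'; python3 -m jog '[{"x":0,"y":0,"z":0,"yaw":0},{"x":0,"y":0,"z":0,"yaw":0},{"x":0,"y":0,"z":0,"yaw":0},{"x":0,"y":0,"z":0,"yaw":0},{"x":0,"y":0,"z":0,"yaw":0}]' 20 40;python3 -m jog '[{"x":0,"y":0,"z":0,"yaw":0},{"x":0,"y":0,"z":0,"yaw":0},{"x":0,"y":0,"z":0,"yaw":0}]'
```

```text
t: 4.9
position: [0.5492, -0.086, 0.0927]
tool_rot: [0.704, 0.05, 0.707, -0.05]
force: [0.0, 0.4, -0.0]
gripper_width: 0.0848
t: 5.4
position: [0.5516, -0.0865, 0.0963]
tool_rot: [0.706, 0.05, 0.705, -0.05]
force: [-0.9, -0.1, 6.5]
gripper_width: 0.0315
t: 5.7
position: [0.5516, -0.0865, 0.0962]
tool_rot: [0.706, 0.05, 0.705, -0.05]
force: [-1.0, -0.5, 7.2]
gripper_width: 0.0316
```

```bash
python3 -m jog '[{"x":-0.3,"y":0,"z":0,"yaw":0},{"x":-0.8,"y":0,"z":0,"yaw":0},{"x":-1.4,"y":0,"z":0,"yaw":0},{"x":-1.6,"y":0,"z":0,"yaw":0},{"x":-1.6,"y":0,"z":0,"yaw":0}]';  python3 - <<'E'
from h import *
p=np.array([.5516,-.0865,.0963]); ca,sa=np.cos(.236),np.sin(.236)
T=np.array([.5083,-.3085])
for n,u in(("tube",-.08),("mid",0),("far",.075)): print(n,T+[ca*u,sa*u])
tgt=T+[-.08*ca,-.08*sa]; q=tgt+p[:2]-[.5495,-.0885]
print(q); go(*q,.138)
E
```

```text
t: 6.2
position: [0.5516, -0.0864, 0.1441]
tool_rot: [0.706, 0.05, 0.705, -0.05]
force: [-0.5, 0.1, -1.2]
gripper_width: 0.0317
tube [ 0.43051752 -0.32720523]
mid [ 0.5083 -0.3085]
far [ 0.58122108 -0.29096385]
[ 0.43261752 -0.32520523]
{'x': np.float64(0.19), 'y': np.float64(-8.44), 'z': np.float64(-2.8)} az -0.1427 down [ 0.002 -0.    -1.   ]
```

Held (−1.2 N). Carry to the near end of the steel tray.

```bash
python3 -m jog '[{"x":0,"y":-0.5,"z":-0.2,"yaw":0},{"x":0,"y":-1.3,"z":-0.5,"yaw":0},{"x":0,"y":-2.3,"z":-0.8,"yaw":0},{"x":0,"y":-3.3,"z":-1.1,"yaw":0},{"x":0,"y":-4.3,"z":-1.4,"yaw":0}]'>/dev/null;python3 -m jog '[{"x":0,"y":-1,"z":-0.35,"yaw":0},{"x":0,"y":-2,"z":-0.7,"yaw":0},{"x":0,"y":-3,"z":-1.0,"yaw":0},{"x":0,"y":-3.8,"z":-1.3,"yaw":0},{"x":0,"y":-4.1,"z":-1.4,"yaw":0}]'; python3 -m jog '[{"x":0,"y":0,"z":0,"yaw":0},{"x":0,"y":0,"z":0,"yaw":0}]'
python3 - <<'E'
from h import *
go(.4326,-.3252,.0945)
snap("side","s2.png",(250,200,530,410),2.8)
E
```

```text
t: 7.2
position: [0.4279, -0.3275, 0.1422]
tool_rot: [0.704, 0.052, 0.706, -0.053]
force: [0.2, 0.4, -0.8]
gripper_width: 0.0319
t: 7.4
position: [0.4323, -0.3224, 0.1426]
tool_rot: [0.705, 0.051, 0.705, -0.049]
force: [-0.1, 0.5, -1.5]
gripper_width: 0.0316
{'x': np.float64(1.6), 'y': np.float64(-0.09), 'z': np.float64(0.02)} az -0.1414 down [-0.     0.002 -1.   ]
```

View pics/s2.png

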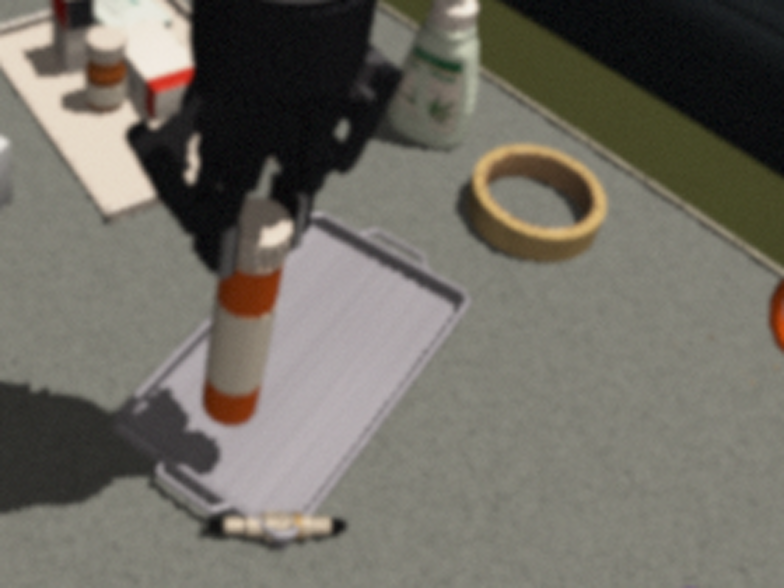

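Run:
```python
from h import *
c=arm.get_calibration("side"); f=lambda p:((proj(c,p)-[250,200]+.5)*2.8).round(0)[0]
z0=.002+.0481
b=np.array([.4305,-.3272]); print(f([*b,z0]),f([*b,z0+.146]))
from scipy.optimize import least_squares
# unknown: top xy and bottom xy at given heights
S=lambda u,v:np.array([u,v])/2.8+[250,200]-.5
print("bottom centre",at(c,S(231,408),.0503),"top",at(c,S(264,222),.196))
```

```text
[233. 406.] [259. 224.]
bottom centre [ 0.42895211 -0.32752058  0.0503    ] top [ 0.4334003  -0.32774141  0.196     ]
```

Tube is upright to about 2° (base (231,408), top (264,222)) and over the spot intended. Set down and release.

```bash
python3 -m jog '[{"x":0.5,"y":-0.09,"z":0,"yaw":0},{"x":1.0,"y":-0.09,"z":0,"yaw":0},{"x":1.3,"y":-0.09,"z":0,"yaw":0},{"x":1.5,"y":-0.09,"z":0,"yaw":0},{"x":1.6,"y":-0.09,"z":0,"yaw":0}]'; python3 -m jog '[{"x":0,"y":0,"z":0,"yaw":0},{"x":0,"y":0,"z":0,"yaw":0}]'; python3 -m jog '[{"x":0,"y":0,"z":0,"yaw":0},{"x":0,"y":0,"z":0,"yaw":0},{"x":0,"y":0,"z":0,"yaw":0},{"x":0,"y":0,"z":0,"yaw":0},{"x":0,"y":0,"z":0,"yaw":0}]' 85;python3 -m jog '[{"x":-0.5,"y":0,"z":0,"yaw":0},{"x":-1.5,"y":0,"z":0,"yaw":0},{"x":-2.5,"y":0,"z":0,"yaw":0},{"x":-3.5,"y":0,"z":0,"yaw":0},{"x":-3.5,"y":0,"z":0,"yaw":0}]'
python3 - <<'E'
from h import *
c=arm.get_calibration("wrist");snap("wrist","w4.png");snap("side","s3.png");gotip(.5553,-.0363,.140)
E
```

```text
t: 7.95
position: [0.4319, -0.3257, 0.0946]
tool_rot: [0.705, 0.05, 0.705, -0.05]
force: [0.2, -0.6, -1.3]
gripper_width: 0.0318
t: 8.15
position: [0.4319, -0.3266, 0.0954]
tool_rot: [0.706, 0.05, 0.705, -0.05]
force: [0.4, -0.1, -0.8]
gripper_width: 0.0317
t: 8.65
position: [0.4316, -0.3266, 0.0951]
tool_rot: [0.705, 0.05, 0.705, -0.05]
force: [-0.5, 0.2, -0.4]
gripper_width: 0.0849
t: 9.15
position: [0.4338, -0.3282, 0.2038]
tool_rot: [0.708, 0.049, 0.703, -0.052]
force: [0.5, -1.3, -0.6]
gripper_width: 0.0848
{'x': np.float64(2.89), 'y': np.float64(10.27), 'z': np.float64(2.74)}
```

```bash
python3 - <<'E'
from h import *
h=cv2.cvtColor(cv2.imread("pics/raw_s3.png"),cv2.COLOR_BGR2HSV)
m=((h[:,:,0]<12)&(h[:,:,1]>190)&(h[:,:,2]>90)).astype("uint8"); n,l,st,ce=cv2.connectedComponentsWithStats(m)
for i in range(1,n):
    if st[i,4]>25: print(st[i],ce[i].round(1))
c=arm.get_calibration("side"); print([proj(c,[.4305,-.3272,z])[0].round(1).tolist() for z in(.002,.018,.12,.148)])
E
python3 -m jog '[{"x":0,"y":1.3,"z":0.35,"yaw":0},{"x":0,"y":2.6,"z":0.7,"yaw":0},{"x":0,"y":3.9,"z":1.05,"yaw":0},{"x":0,"y":5.2,"z":1.4,"yaw":0},{"x":0,"y":6.5,"z":1.75,"yaw":0}]'>/dev/null; python3 -m jog '[{"x":0,"y":1.3,"z":0.35,"yaw":0},{"x":0,"y":2.6,"z":0.7,"yaw":0},{"x":0,"y":3.6,"z":0.95,"yaw":0},{"x":0.8,"y":3.75,"z":1,"yaw":0},{"x":1.6,"y":3.75,"z":1,"yaw":0}]'>/dev/null;python3 -m jog '[{"x":0.8,"y":0,"z":0,"yaw":0},{"x":0.8,"y":0,"z":0,"yaw":0},{"x":0.8,"y":0,"z":0,"yaw":0}]'
python3 - <<'E'
from h import *
gotip(.5553,-.0363,.041)
snap("wrist","w5.png",sc=1.4)
E
```

```text
[227  89  55  22 556] [253.   99.7]
[526 297  25  32 229] [535.6 308.8]
[329 323  17  13 165] [336.6 329.3]
[544 332  16  27 219] [554.2 347.7]
[324 361  15   9  98] [330.6 365.4]
[[330.1, 362.0], [330.9, 356.4], [336.7, 316.1], [338.5, 303.3]]
t: 10.55
position: [0.5561, -0.0339, 0.1273]
tool_rot: [0.704, 0.05, 0.706, -0.051]
force: [1.0, 0.1, -0.1]
gripper_width: 0.0848
{'x': np.float64(3.76), 'y': np.float64(0.02), 'z': np.float64(0.03)}
```

View pics/w5.png

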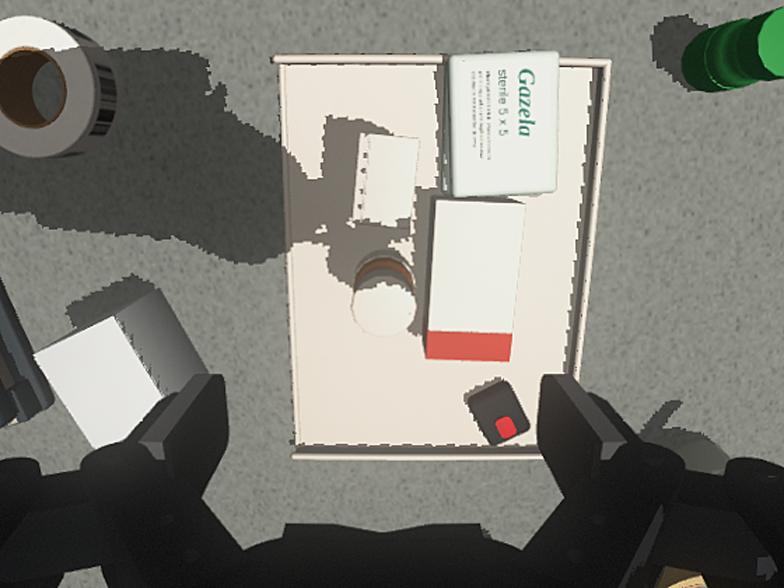

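Tube stands as predicted (orange bands on its predicted axis). Wrist: jar cap centre (384,304), box top corners about (364,134), (419,139), (413,226), (354,221), nothing in the way.

Run:
```python
from h import *
c=arm.get_calibration("wrist")
q=lambda u,v:(np.array([u,v])+.5)/1.4-.5
w=at(c,q(384,304),.068); print("jar",w)
B=np.array([at(c,q(*k),.084) for k in((364,134),(419,139),(413,226),(354,221))]); print("box",B.mean(0),np.linalg.norm(B-np.roll(B,-1,0),axis=1), np.arctan2(*(B[1]-B[0])[[1,0]]))
K=np.array([at(c,q(*k),.034) for k in((435,199),(525,203),(511,361),(425,358))]); print("carton",K.mean(0))
gotip(w[0],w[1],.0415)
```

```text
jar [ 0.55630281 -0.03537753  0.068     ]
box [0.5655594  0.01984651 0.084     ] [0.02163011 0.03434194 0.02410012 0.0344082 ] -0.23047828130936043
carton [ 0.60276743 -0.04102542  0.034     ]
{'x': np.float64(3.77), 'y': np.float64(0.05), 'z': np.float64(0.02)}
```

```bash
python3 -m jog '[{"x":0.8,"y":0.05,"z":0.02,"yaw":0},{"x":1.8,"y":0.05,"z":0.02,"yaw":0},{"x":2.8,"y":0.05,"z":0.02,"yaw":0},{"x":3.5,"y":0.05,"z":0.02,"yaw":0},{"x":3.75,"y":0.05,"z":0.02,"yaw":0}]'; python3 -m jog '[{"x":0,"y":0,"z":0,"yaw":0},{"x":0,"y":0,"z":0,"yaw":0},{"x":0,"y":0,"z":0,"yaw":0},{"x":0,"y":0,"z":0,"yaw":0},{"x":0,"y":0,"z":0,"yaw":0}]' 18 40;python3 -m jog '[{"x":0,"y":0,"z":0,"yaw":0},{"x":0,"y":0,"z":0,"yaw":0},{"x":0,"y":0,"z":0,"yaw":0}]'
```

```text
t: 11.1
position: [0.5574, -0.0325, 0.0147]
tool_rot: [0.705, 0.05, 0.706, -0.05]
force: [0.7, -0.7, -1.1]
gripper_width: 0.0849
t: 11.6
position: [0.5585, -0.0325, 0.0168]
tool_rot: [0.706, 0.05, 0.705, -0.05]
force: [-0.9, -0.4, 5.4]
gripper_width: 0.0287
t: 11.9
position: [0.5586, -0.0325, 0.0168]
tool_rot: [0.706, 0.05, 0.705, -0.05]
force: [-0.5, -0.3, 7.2]
gripper_width: 0.0289
```

```bash
python3 -m jog '[{"x":-0.3,"y":0,"z":0,"yaw":0},{"x":-0.8,"y":0,"z":0,"yaw":0},{"x":-1.4,"y":0,"z":0,"yaw":0},{"x":-1.6,"y":0,"z":0,"yaw":0},{"x":-1.6,"y":0,"z":0,"yaw":0}]';  python3 -c "
from h import *
go(.5106,-.3056,.0148)"
```

```text
t: 12.4
position: [0.5588, -0.0325, 0.0651]
tool_rot: [0.706, 0.05, 0.704, -0.05]
force: [-0.4, 0.2, -0.4]
gripper_width: 0.0287
{'x': np.float64(1.67), 'y': np.float64(-9.24), 'z': np.float64(-0.3)} az -0.1427 down [ 0.003  0.    -1.   ]
```

```bash
python3 -m jog '[{"x":0,"y":-0.5,"z":0,"yaw":0},{"x":0,"y":-1.4,"z":-0.05,"yaw":0},{"x":0,"y":-2.4,"z":-0.1,"yaw":0},{"x":0,"y":-3.5,"z":-0.1,"yaw":0},{"x":0,"y":-4.6,"z":-0.15,"yaw":0}]'>/dev/null;python3 -m jog '[{"x":0,"y":-1.1,"z":0,"yaw":0},{"x":0,"y":-2.2,"z":-0.05,"yaw":0},{"x":0,"y":-3.3,"z":-0.1,"yaw":0},{"x":0,"y":-4.2,"z":-0.15,"yaw":0},{"x":0,"y":-4.6,"z":-0.15,"yaw":0}]' >/dev/null; python3 -m jog '[{"x":0,"y":0,"z":0,"yaw":0},{"x":0,"y":0,"z":0,"yaw":0},{"x":0,"y":0,"z":0,"yaw":0}]'
python3 - <<'E'
from h import *
go(.5106,-.3056,.0146)
E
```

```text
t: 13.7
position: [0.5103, -0.3018, 0.0633]
tool_rot: [0.705, 0.05, 0.705, -0.049]
force: [-0.4, 0.4, -0.4]
gripper_width: 0.0286
{'x': np.float64(1.62), 'y': np.float64(-0.13), 'z': np.float64(0.03)} az -0.1395 down [-0.     0.002 -1.   ]
```

```bash
python3 -m jog '[{"x":0.5,"y":-0.13,"z":0.03,"yaw":0},{"x":1.0,"y":-0.13,"z":0.03,"yaw":0},{"x":1.3,"y":-0.13,"z":0.03,"yaw":0},{"x":1.5,"y":-0.13,"z":0.03,"yaw":0},{"x":1.62,"y":-0.13,"z":0.03,"yaw":0}]'>/dev/null; python3 -m jog '[{"x":0,"y":0,"z":0,"yaw":0},{"x":0,"y":0,"z":0,"yaw":0}]'; python3 -m jog '[{"x":0,"y":0,"z":0,"yaw":0},{"x":0,"y":0,"z":0,"yaw":0},{"x":0,"y":0,"z":0,"yaw":0},{"x":0,"y":0,"z":0,"yaw":0},{"x":0,"y":0,"z":0,"yaw":0}]' 75;python3 -m jog '[{"x":-0.5,"y":0,"z":0,"yaw":0},{"x":-1.5,"y":0,"z":0,"yaw":0},{"x":-2.5,"y":0,"z":0,"yaw":0},{"x":-3.5,"y":0,"z":0,"yaw":0},{"x":-3.8,"y":0,"z":0,"yaw":0}]'; python3 -m jog '[{"x":0,"y":0,"z":0,"yaw":0}]'>/dev/null;python3 - <<'E'
from h import *
snap("wrist","w6.png");snap("side","s4.png");gotip(.565,.0193,.05)
h=cv2.cvtColor(cv2.imread("pics/raw_s4.png"),cv2.COLOR_BGR2HSV)
m=((h[:,:,0]<15)&(h[:,:,1]>170)&(h[:,:,2]>70)).astype("uint8"); n,l,st,ce=cv2.connectedComponentsWithStats(m)
for i in range(1,n):
    if st[i,4]>25: print(st[i],ce[i].round(1))
c=arm.get_calibration("side"); print([proj(c,[.5083,-.3085,z])[0].round(1).tolist() for z in(.002,.034,.066)])
E
```

```text
t: 14.4
position: [0.51, -0.3084, 0.015]
tool_rot: [0.705, 0.05, 0.705, -0.05]
force: [-0.4, 0.4, 0.3]
gripper_width: 0.0287
t: 14.9
position: [0.51, -0.3084, 0.0149]
tool_rot: [0.705, 0.05, 0.705, -0.05]
force: [0.1, 0.9, 0.6]
gripper_width: 0.0753
t: 15.4
position: [0.5119, -0.3096, 0.1332]
tool_rot: [0.707, 0.05, 0.703, -0.051]
force: [1.4, -0.5, -0.3]
gripper_width: 0.0755
{'x': np.float64(3.5), 'y': np.float64(11.16), 'z': np.float64(0.33)}
[227  88  55  23 592] [253.   99.4]
[231 113  15  12  28] [238.4 117.7]
[303 225  19  11  66] [311.  228.6]
[526 296  34  63 901] [546.2 328.5]
[326 320  21  17 231] [335.6 328.5]
[354 322  15   7  76] [360.5 324.8]
[322 359  17  12 121] [329.5 364.9]
[[357.2, 331.2], [359.5, 319.6], [362.0, 307.3]]
```

```bash
python3 -m jog '[{"x":0,"y":1,"z":0.05,"yaw":0},{"x":0,"y":2.4,"z":0.1,"yaw":0},{"x":0,"y":3.8,"z":0.15,"yaw":0},{"x":0,"y":5.2,"z":0.2,"yaw":0},{"x":0,"y":6.6,"z":0.2,"yaw":0}]'>/dev/null;python3 -m jog '[{"x":0,"y":1.4,"z":0,"yaw":0},{"x":0,"y":2.7,"z":0.05,"yaw":0},{"x":0,"y":3.7,"z":0.1,"yaw":0},{"x":0,"y":4.4,"z":0.1,"yaw":0},{"x":0,"y":4.5,"z":0.1,"yaw":0}]' >/dev/null; python3 -m jog '[{"x":0,"y":0,"z":0,"yaw":0},{"x":0,"y":0,"z":0,"yaw":0},{"x":0,"y":0,"z":0,"yaw":0}]'
python3 - <<'E'
from h import *
gotip(.565,.0193,.05)
snap("wrist","w7.png",sc=1.4)
c=arm.get_calibration("wrist"); print(proj(c,[.565,.0193,.084])*1.4)
E
```

```text
t: 16.9
position: [0.5658, 0.0177, 0.1287]
tool_rot: [0.705, 0.051, 0.705, -0.052]
force: [-0.3, -0.5, 0.3]
gripper_width: 0.0746
{'x': np.float64(3.5), 'y': np.float64(0.15), 'z': np.float64(0.01)}
[[382.58099324 308.00111575]]
```

View pics/w7.png

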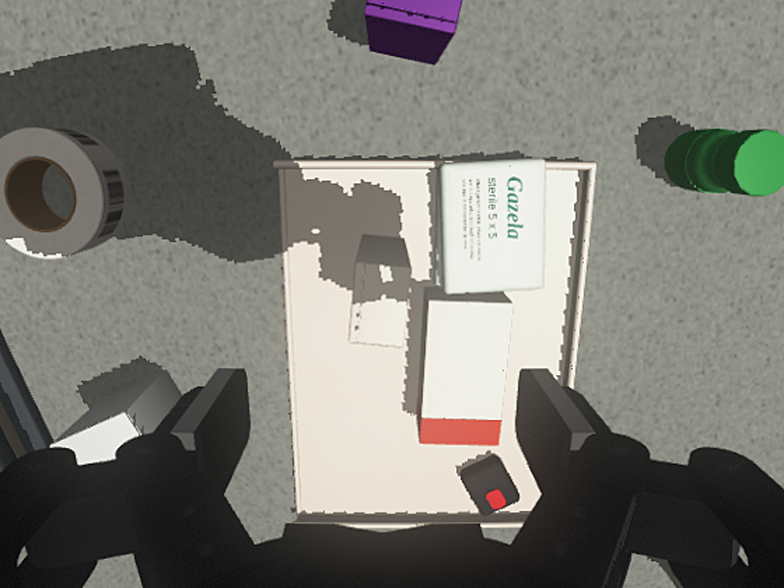

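Wrist: box top centre about (380,307) against (383,308) predicted: aligned. Descend and grip, more gently.

```bash
python3 -m jog '[{"x":0.8,"y":0.12,"z":-0.02,"yaw":0},{"x":1.8,"y":0.12,"z":-0.02,"yaw":0},{"x":2.6,"y":0.12,"z":-0.02,"yaw":0},{"x":3.2,"y":0.12,"z":-0.02,"yaw":0},{"x":3.5,"y":0.12,"z":-0.02,"yaw":0}]'; python3 -m jog '[{"x":0,"y":0,"z":0,"yaw":0},{"x":0,"y":0,"z":0,"yaw":0},{"x":0,"y":0,"z":0,"yaw":0},{"x":0,"y":0,"z":0,"yaw":0},{"x":0,"y":0,"z":0,"yaw":0}]' 14 30;python3 -m jog '[{"x":0,"y":0,"z":0,"yaw":0},{"x":0,"y":0,"z":0,"yaw":0},{"x":0,"y":0,"z":0,"yaw":0}]';python3 -m jog '[{"x":-0.3,"y":0,"z":0,"yaw":0},{"x":-0.8,"y":0,"z":0,"yaw":0},{"x":-1.4,"y":0,"z":0,"yaw":0},{"x":-1.6,"y":0,"z":0,"yaw":0},{"x":-1.6,"y":0,"z":0,"yaw":0}]'
```

```text
t: 17.45
position: [0.5651, 0.0225, 0.0225]
tool_rot: [0.704, 0.051, 0.706, -0.051]
force: [-0.0, 0.3, 0.7]
gripper_width: 0.0754
t: 17.95
position: [0.567, 0.0237, 0.0251]
tool_rot: [0.706, 0.051, 0.705, -0.05]
force: [0.1, 0.2, 5.8]
gripper_width: 0.0231
t: 18.25
position: [0.567, 0.0236, 0.025]
tool_rot: [0.706, 0.051, 0.705, -0.05]
force: [0.1, -0.9, 6.3]
gripper_width: 0.0236
t: 18.75
position: [0.567, 0.0237, 0.0734]
tool_rot: [0.706, 0.051, 0.704, -0.05]
force: [0.8, -0.1, -0.7]
gripper_width: 0.0237
```

```bash
python3 -c "
from h import *
go(.5881,-.2855,.023)"; python3 -m jog '[{"x":0,"y":-0.5,"z":0,"yaw":0},{"x":0,"y":-1.5,"z":-0.1,"yaw":0},{"x":0,"y":-2.7,"z":-0.2,"yaw":0},{"x":0,"y":-4,"z":-0.3,"yaw":0},{"x":0,"y":-5.2,"z":-0.4,"yaw":0}]'>/dev/null;python3 -m jog '[{"x":0,"y":-1.2,"z":-0.1,"yaw":0},{"x":0,"y":-2.4,"z":-0.15,"yaw":0},{"x":0,"y":-3.5,"z":-0.2,"yaw":0},{"x":0,"y":-4.3,"z":-0.2,"yaw":0},{"x":0,"y":-4.5,"z":-0.2,"yaw":0}]' >/dev/null; python3 -m jog '[{"x":0,"y":0,"z":0,"yaw":0},{"x":0,"y":0,"z":0,"yaw":0},{"x":0,"y":0,"z":0,"yaw":0}]'
python3 - <<'E'
from h import *
go(.5881,-.2855,.0230)
E
```

```text
{'x': np.float64(1.68), 'y': np.float64(-10.1), 'z': np.float64(2.16)} az -0.1427 down [ 0.003  0.    -1.   ]
t: 20.05
position: [0.5074, -0.2596, 0.0717]
tool_rot: [0.705, 0.05, 0.705, -0.049]
force: [0.2, 0.4, -0.4]
gripper_width: 0.0233
{'x': np.float64(1.62), 'y': np.float64(-0.48), 'z': np.float64(2.79)} az -0.1397 down [-0.     0.002 -1.   ]
```

I typed the z shift before seeing its sign; the box stopped about 10 mm short of the jar, with no contact force. Back off in y, then go across and down.

```bash
python3 -m jog '[{"x":0,"y":0.4,"z":0.3,"yaw":0},{"x":0,"y":0.4,"z":1.1,"yaw":0},{"x":0,"y":0.4,"z":2,"yaw":0},{"x":0,"y":0,"z":2.7,"yaw":0},{"x":0,"y":-0.48,"z":2.8,"yaw":0}]'>/dev/null; python3 -m jog '[{"x":0,"y":0,"z":0,"yaw":0},{"x":0,"y":0,"z":0,"yaw":0},{"x":0,"y":0,"z":0,"yaw":0}]'
python3 - <<'E'
from h import *
go(.5881,-.2855,.0230)
snap("side","s5.png",(270,180,480,340),3.7)
E
```

```text
t: 20.85
position: [0.587, -0.2868, 0.0718]
tool_rot: [0.705, 0.051, 0.706, -0.05]
force: [0.3, 0.2, 0.8]
gripper_width: 0.0235
{'x': np.float64(1.63), 'y': np.float64(0.04), 'z': np.float64(0.03)} az -0.1421 down [-0.001  0.001 -1.   ]
```

View pics/s5.png

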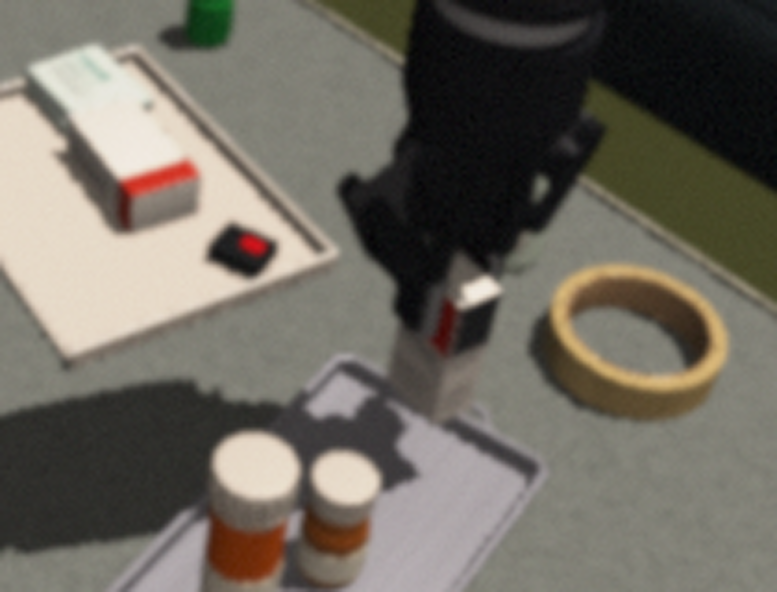

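Tube (255,500) and jar (340,515) stand upright; the box is held upright above the far end (440,350). Set it down.

```bash
python3 -m jog '[{"x":0.5,"y":0.02,"z":0,"yaw":0},{"x":1.0,"y":0.02,"z":0,"yaw":0},{"x":1.3,"y":0.02,"z":0,"yaw":0},{"x":1.5,"y":0.02,"z":0,"yaw":0},{"x":1.63,"y":0.02,"z":0,"yaw":0}]'>/dev/null; python3 -m jog '[{"x":0,"y":0,"z":0,"yaw":0},{"x":0,"y":0,"z":0,"yaw":0}]'; python3 -m jog '[{"x":0,"y":0,"z":0,"yaw":0},{"x":0,"y":0,"z":0,"yaw":0},{"x":0,"y":0,"z":0,"yaw":0},{"x":0,"y":0,"z":0,"yaw":0},{"x":0,"y":0,"z":0,"yaw":0}]' 50;python3 -m jog '[{"x":-0.5,"y":0,"z":0,"yaw":0},{"x":-1.5,"y":0,"z":0,"yaw":0},{"x":-2.5,"y":0,"z":0,"yaw":0},{"x":-3.5,"y":0,"z":0,"yaw":0},{"x":-3.8,"y":0,"z":0,"yaw":0}]'; python3 -m jog '[{"x":0,"y":0,"z":0,"yaw":0},{"x":0,"y":0,"z":0,"yaw":0}]'>/dev/null;python3 - <<'E'
from h import *
snap("wrist","w8.png");snap("side","s6.png");gotip(.6022,-.0412,.14);snap("top","t2.png")
E
```

```text
t: 21.6
position: [0.5884, -0.2876, 0.0231]
tool_rot: [0.706, 0.05, 0.705, -0.05]
force: [-0.2, 0.7, 0.8]
gripper_width: 0.0235
t: 22.1
position: [0.5881, -0.2875, 0.023]
tool_rot: [0.705, 0.05, 0.705, -0.05]
force: [0.5, 0.7, -0.2]
gripper_width: 0.0498
t: 22.6
position: [0.5905, -0.2886, 0.1418]
tool_rot: [0.708, 0.05, 0.703, -0.051]
force: [-0.1, 0.1, 1.3]
gripper_width: 0.0497
{'x': np.float64(0.74), 'y': np.float64(8.28), 'z': np.float64(-0.62)}
```

Now the carton.

```bash
python3 -m jog '[{"x":0,"y":1.3,"z":-0.1,"yaw":0},{"x":0,"y":2.6,"z":-0.2,"yaw":0},{"x":0,"y":3.9,"z":-0.3,"yaw":0},{"x":0,"y":5.2,"z":-0.4,"yaw":0},{"x":0,"y":6.5,"z":-0.5,"yaw":0}]' 72 >/dev/null;python3 -m jog '[{"x":0,"y":1,"z":-0.1,"yaw":0},{"x":0.4,"y":1.7,"z":-0.12,"yaw":0},{"x":0.8,"y":1.8,"z":-0.12,"yaw":0},{"x":0.8,"y":1.8,"z":-0.12,"yaw":0}]' >/dev/null; python3 -m jog '[{"x":0,"y":0,"z":0,"yaw":0},{"x":0,"y":0,"z":0,"yaw":0},{"x":0,"y":0,"z":0,"yaw":0}]'
python3 - <<'E'
from h import *
snap("wrist","w9.png",sc=1.4)
c=arm.get_calibration("wrist"); print((proj(c,[.6022,-.0412,.034])*1.4).round())
im=cv2.imread("pics/raw_w9.png")
h=cv2.cvtColor(im,cv2.COLOR_BGR2HSV); m=(((h[:,:,0]<8)|(h[:,:,0]>172))&(h[:,:,1]>150)&(h[:,:,2]>120)).astype("uint8")
n,l,st,ce=cv2.connectedComponentsWithStats(m)
for i in range(1,n):
    if st[i,4]>100: print(st[i],ce[i].round(1))
gotip(.6022,-.0412,.006)
E
```

```text
t: 24.15
position: [0.6053, -0.0401, 0.1135]
tool_rot: [0.706, 0.051, 0.705, -0.051]
force: [0.6, 0.0, -0.5]
gripper_width: 0.0722
[[379. 294.]]
[ 237  244   63   23 1240] [267.9 255.1]
[295 307  16  16 172] [302.4 314.5]
{'x': np.float64(4.46), 'y': np.float64(0.03), 'z': np.float64(-0.06)}
```

View pics/w9.png

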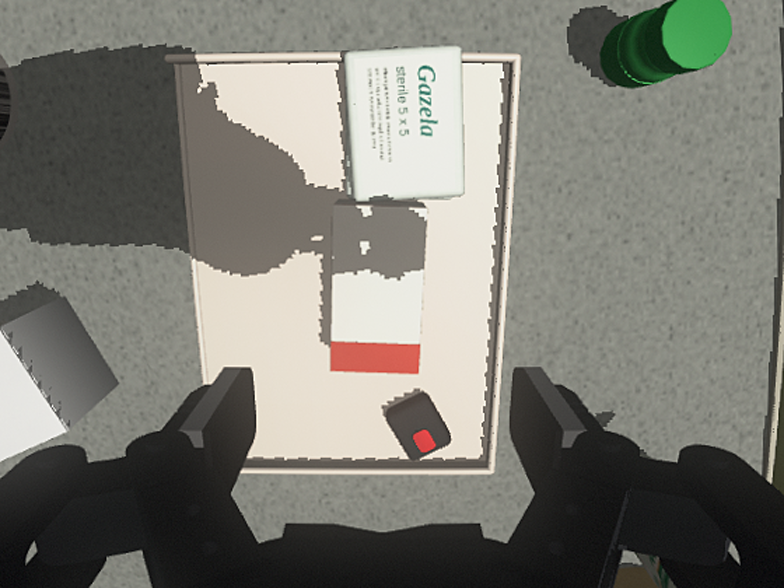

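Carton top centre (378,288) against (379,294) predicted; aligned with the jaws, free on both sides. Descend and grip.

```bash
python3 -m jog '[{"x":1,"y":0.1,"z":-0.05,"yaw":0},{"x":2.2,"y":0.1,"z":-0.05,"yaw":0},{"x":3.3,"y":0.1,"z":-0.05,"yaw":0},{"x":4.1,"y":0.1,"z":-0.05,"yaw":0},{"x":4.4,"y":0.1,"z":-0.05,"yaw":0}]'; python3 -m jog '[{"x":0,"y":0,"z":0,"yaw":0},{"x":0,"y":0,"z":0,"yaw":0},{"x":0,"y":0,"z":0,"yaw":0},{"x":0,"y":0,"z":0,"yaw":0},{"x":0,"y":0,"z":0,"yaw":0}]' 34 30;python3 -m jog '[{"x":0,"y":0,"z":0,"yaw":0},{"x":0,"y":0,"z":0,"yaw":0},{"x":0,"y":0,"z":0,"yaw":0}]';python3 -m jog '[{"x":-0.4,"y":0,"z":0,"yaw":0},{"x":-1.1,"y":0,"z":0,"yaw":0},{"x":-2,"y":0,"z":0,"yaw":0},{"x":-2.8,"y":0,"z":0,"yaw":0},{"x":-3.2,"y":0,"z":0,"yaw":0}]'; python3 -m jog '[{"x":0,"y":0,"z":0,"yaw":0},{"x":0,"y":0,"z":0,"yaw":0}]'; python3 -c "
from h import *
go(.4734,.2706,.075)"
```

```text
t: 24.7
position: [0.6025, -0.0355, -0.021]
tool_rot: [0.704, 0.05, 0.707, -0.051]
force: [-1.1, 0.3, 0.1]
gripper_width: 0.0719
t: 25.2
position: [0.605, -0.0353, -0.0177]
tool_rot: [0.706, 0.05, 0.705, -0.05]
force: [-0.3, -0.0, 6.1]
gripper_width: 0.0441
t: 25.5
position: [0.605, -0.0353, -0.0177]
tool_rot: [0.706, 0.05, 0.705, -0.05]
force: [-0.7, -1.6, 7.4]
gripper_width: 0.0447
t: 26.0
position: [0.6052, -0.0351, 0.0797]
tool_rot: [0.707, 0.051, 0.704, -0.05]
force: [0.7, -0.4, -0.5]
gripper_width: 0.0447
t: 26.2
position: [0.6035, -0.035, 0.0766]
tool_rot: [0.705, 0.05, 0.706, -0.05]
force: [-0.5, 0.1, -0.4]
gripper_width: 0.0445
{'x': np.float64(0.06), 'y': np.float64(9.47), 'z': np.float64(-5.74)} az -0.1426 down [-0.001  0.    -1.   ]
```

```bash
python3 -m jog '[{"x":0,"y":0.6,"z":-0.35,"yaw":0},{"x":0,"y":1.6,"z":-0.95,"yaw":0},{"x":0,"y":2.7,"z":-1.6,"yaw":0},{"x":0,"y":3.8,"z":-2.25,"yaw":0},{"x":0,"y":4.9,"z":-2.9,"yaw":0}]' >/dev/null;python3 -m jog '[{"x":0,"y":1.1,"z":-0.65,"yaw":0},{"x":0,"y":2.2,"z":-1.3,"yaw":0},{"x":0,"y":3.3,"z":-1.95,"yaw":0},{"x":0,"y":4.2,"z":-2.5,"yaw":0},{"x":0,"y":4.7,"z":-2.8,"yaw":0}]' >/dev/null; python3 -m jog '[{"x":0,"y":0,"z":0,"yaw":0},{"x":0,"y":0,"z":0,"yaw":0},{"x":0,"y":0,"z":0,"yaw":0}]'; python3 -c "
from h import *
go(.475,.275,-.0182); snap('top','t3.png')"
```

```text
t: 27.5
position: [0.4762, 0.2721, 0.0765]
tool_rot: [0.705, 0.051, 0.705, -0.052]
force: [0.7, -0.1, -0.3]
gripper_width: 0.0447
{'x': np.float64(3.16), 'y': np.float64(0.1), 'z': np.float64(-0.05)} az -0.145 down [-0.001 -0.002 -1.   ]
```

```bash
python3 -m jog '[{"x":0.8,"y":0.1,"z":-0.05,"yaw":0},{"x":1.7,"y":0.1,"z":-0.05,"yaw":0},{"x":2.4,"y":0.1,"z":-0.05,"yaw":0},{"x":2.9,"y":0.1,"z":-0.05,"yaw":0},{"x":3.15,"y":0.1,"z":-0.05,"yaw":0}]'>/dev/null; python3 -m jog '[{"x":0,"y":0,"z":0,"yaw":0},{"x":0,"y":0,"z":0,"yaw":0}]'; python3 -m jog '[{"x":0,"y":0,"z":0,"yaw":0},{"x":0,"y":0,"z":0,"yaw":0},{"x":0,"y":0,"z":0,"yaw":0},{"x":0,"y":0,"z":0,"yaw":0},{"x":0,"y":0,"z":0,"yaw":0}]' 65;python3 -m jog '[{"x":-0.5,"y":0,"z":0,"yaw":0},{"x":-1.6,"y":0,"z":0,"yaw":0},{"x":-3,"y":0,"z":0,"yaw":0},{"x":-4.4,"y":0,"z":0,"yaw":0},{"x":-5.4,"y":0,"z":0,"yaw":0}]'; python3 -m jog '[{"x":0,"y":0,"z":0,"yaw":0},{"x":0,"y":0,"z":0,"yaw":0}]'>/dev/null;python3 - <<'E'
from h import *
snap("wrist","w10.png",sc=1.4);snap("side","s7.png")
print(arm.get_state()["position"])
E
```

```text
t: 28.25
position: [0.4753, 0.2774, -0.0169]
tool_rot: [0.706, 0.051, 0.705, -0.05]
force: [-0.4, 0.5, -0.3]
gripper_width: 0.0445
t: 28.75
position: [0.4747, 0.2775, -0.0173]
tool_rot: [0.705, 0.05, 0.705, -0.05]
force: [-0.0, -0.0, -0.4]
gripper_width: 0.0651
t: 29.25
position: [0.4753, 0.2777, 0.1483]
tool_rot: [0.706, 0.051, 0.704, -0.05]
force: [1.5, 0.8, -0.5]
gripper_width: 0.0649
[0.47378612 0.27695127 0.14402739]
```

View pics/w10.png

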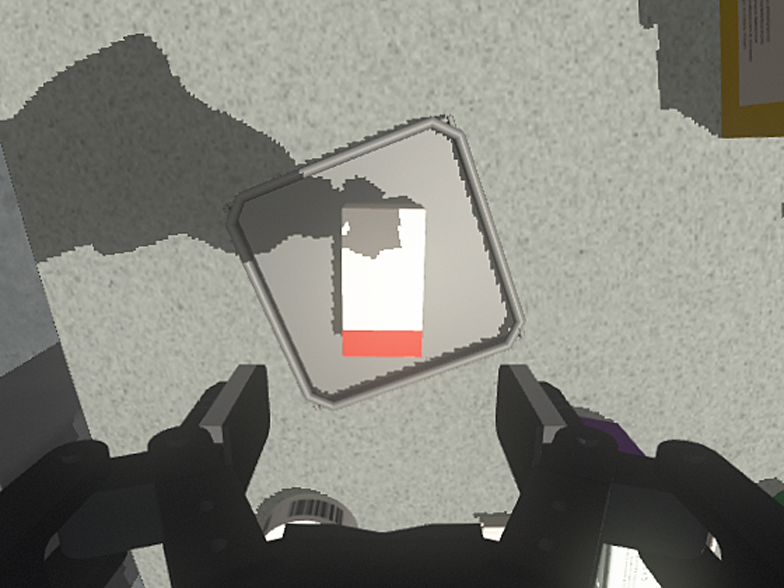

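The carton lies flat in the tray, centre (382,281); tray rim corners (230,205), (450,118), (522,330), (318,405). Check the offset numerically and plan the return.

Run:
```python
from h import *
c=arm.get_calibration("wrist"); q=lambda u,v:(np.array([u,v])+.5)/1.4-.5
K=np.mean([at(c,q(*k),.033) for k in((342,206),(425,207),(421,356),(342,356))],0)
T=np.mean([at(c,q(*k),.012) for k in((230,205),(450,118),(522,330),(318,405))],0)
print(K,T,np.linalg.norm((K-T)[:2]))
im=arm.grab_frame("side")[:,:,::-1]; cv2.imwrite("pics/raw_s8.png",im)
h=cv2.cvtColor(im,cv2.COLOR_BGR2HSV)
m=((h[:,:,0]<15)&(h[:,:,1]>170)&(h[:,:,2]>70)).astype("uint8"); n,l,st,ce=cv2.connectedComponentsWithStats(m)
for i in range(1,n):
    if st[i,4]>40: print(st[i],ce[i].round(1))
go(.5881,-.2875,.12)
```

```text
[0.47175615 0.2720257  0.033     ] [0.47064932 0.27508703 0.012     ] 0.0032552759714446515
[226  88  56  23 614] [252.8  99.6]
[526 296  34  63 896] [546.2 328.6]
[327 321  19  16 218] [335.7 328.7]
[354 322  15   7  78] [360.6 324.9]
[322 359  17  12 122] [329.5 364.9]
{'x': np.float64(0.8), 'y': np.float64(-18.08), 'z': np.float64(6.45)} az -0.1426 down [-0.002 -0.001 -1.   ]
```

Carton is 3 mm from the tray centre; the parked things are unmoved. Fetch the box back.

```bash
python3 -m jog '[{"x":0,"y":-1.3,"z":0.45,"yaw":0},{"x":0,"y":-2.7,"z":0.95,"yaw":0},{"x":0,"y":-4.1,"z":1.45,"yaw":0},{"x":0,"y":-5.5,"z":1.95,"yaw":0},{"x":0,"y":-6.9,"z":2.45,"yaw":0}]' 50 >/dev/null;python3 -m jog '[{"x":0,"y":-1.4,"z":0.5,"yaw":0},{"x":0,"y":-2.8,"z":1,"yaw":0},{"x":0,"y":-4.2,"z":1.5,"yaw":0},{"x":0,"y":-5.6,"z":2,"yaw":0},{"x":0,"y":-7,"z":2.5,"yaw":0}]' >/dev/null; python3 -m jog '[{"x":0,"y":-1.4,"z":0.5,"yaw":0},{"x":0,"y":-2.8,"z":1,"yaw":0},{"x":0,"y":-3.8,"z":1.4,"yaw":0},{"x":0,"y":-4.1,"z":1.5,"yaw":0},{"x":0,"y":-4.1,"z":1.5,"yaw":0}]'>/dev/null; python3 -m jog '[{"x":0,"y":0,"z":0,"yaw":0},{"x":0,"y":0,"z":0,"yaw":0}]'; python3 -c "
from h import *
go(.5881,-.2875,.0215,-.1427); snap('wrist','w11.png')"
```

```text
t: 31.3
position: [0.5895, -0.2817, 0.1441]
tool_rot: [0.705, 0.05, 0.706, -0.048]
force: [0.9, -0.3, -0.1]
gripper_width: 0.0501
{'x': np.float64(4.09), 'y': np.float64(-0.21), 'z': np.float64(-0.01), 'yaw': np.float64(0.03)} az -0.1395 down [-0.001  0.002 -1.   ]
```

```bash
python3 -m jog '[{"x":0.8,"y":-0.2,"z":0,"yaw":0},{"x":1.9,"y":-0.2,"z":0,"yaw":0},{"x":3,"y":-0.2,"z":0,"yaw":0},{"x":3.8,"y":-0.2,"z":0,"yaw":0},{"x":4.05,"y":-0.2,"z":0,"yaw":0}]'; python3 -m jog '[{"x":0,"y":0,"z":0,"yaw":0},{"x":0,"y":0,"z":0,"yaw":0},{"x":0,"y":0,"z":0,"yaw":0},{"x":0,"y":0,"z":0,"yaw":0},{"x":0,"y":0,"z":0,"yaw":0}]' 14 30;python3 -m jog '[{"x":0,"y":0,"z":0,"yaw":0},{"x":0,"y":0,"z":0,"yaw":0}]';python3 -m jog '[{"x":-0.3,"y":0,"z":0,"yaw":0},{"x":-0.8,"y":0,"z":0,"yaw":0},{"x":-1.4,"y":0,"z":0,"yaw":0},{"x":-1.6,"y":0,"z":0,"yaw":0},{"x":-1.6,"y":0,"z":0,"yaw":0}]'; python3 -c "
from h import *
go(.567,.0236,.025)"
```

```text
t: 31.85
position: [0.5868, -0.288, 0.0204]
tool_rot: [0.704, 0.051, 0.707, -0.049]
force: [-1.1, -0.2, 0.4]
gripper_width: 0.0499
t: 32.35
position: [0.5892, -0.2908, 0.024]
tool_rot: [0.706, 0.05, 0.705, -0.051]
force: [0.2, 0.4, 3.7]
gripper_width: 0.0237
t: 32.55
position: [0.5892, -0.2908, 0.024]
tool_rot: [0.706, 0.05, 0.705, -0.051]
force: [-1.0, 0.7, 5.3]
gripper_width: 0.0235
t: 33.05
position: [0.5896, -0.2911, 0.0727]
tool_rot: [0.706, 0.05, 0.704, -0.051]
force: [-0.0, -0.6, -0.8]
gripper_width: 0.0233
{'x': np.float64(1.58), 'y': np.float64(10.28), 'z': np.float64(-2.24)} az -0.1428 down [ 0.003 -0.001 -1.   ]
```

```bash
python3 -m jog '[{"x":0,"y":0.6,"z":-0.1,"yaw":0},{"x":0,"y":1.7,"z":-0.3,"yaw":0},{"x":0,"y":2.9,"z":-0.6,"yaw":0},{"x":0,"y":4.1,"z":-0.9,"yaw":0},{"x":0,"y":5.3,"z":-1.2,"yaw":0}]' >/dev/null;python3 -m jog '[{"x":0,"y":1.2,"z":-0.25,"yaw":0},{"x":0,"y":2.4,"z":-0.5,"yaw":0},{"x":0,"y":3.6,"z":-0.8,"yaw":0},{"x":0,"y":4.5,"z":-1,"yaw":0},{"x":0,"y":4.85,"z":-1.05,"yaw":0}]' >/dev/null; python3 -m jog '[{"x":0,"y":0,"z":0,"yaw":0},{"x":0,"y":0,"z":0,"yaw":0},{"x":0,"y":0,"z":0,"yaw":0}]'; python3 -c "
from h import *
go(.567,.0205,.0258,-.1427)"
```

```text
t: 34.35
position: [0.565, 0.0178, 0.071]
tool_rot: [0.705, 0.051, 0.705, -0.052]
force: [-0.9, -0.5, 0.1]
gripper_width: 0.0238
{'x': np.float64(1.51), 'y': np.float64(0.1), 'z': np.float64(0.05), 'yaw': np.float64(-0.03)} az -0.146 down [-0.    -0.002 -1.   ]
```

```bash
python3 -m jog '[{"x":0.5,"y":0.08,"z":0.05,"yaw":0},{"x":1.0,"y":0.08,"z":0.05,"yaw":0},{"x":1.3,"y":0.08,"z":0.05,"yaw":0},{"x":1.45,"y":0.08,"z":0.05,"yaw":0},{"x":1.53,"y":0.08,"z":0.05,"yaw":0}]' >/dev/null; python3 -m jog '[{"x":0,"y":0,"z":0,"yaw":0},{"x":0,"y":0,"z":0,"yaw":0}]'; python3 -m jog '[{"x":0,"y":0,"z":0,"yaw":0},{"x":0,"y":0,"z":0,"yaw":0},{"x":0,"y":0,"z":0,"yaw":0},{"x":0,"y":0,"z":0,"yaw":0},{"x":0,"y":0,"z":0,"yaw":0}]' 55;python3 -m jog '[{"x":-0.5,"y":0,"z":0,"yaw":0},{"x":-1.5,"y":0,"z":0,"yaw":0},{"x":-2.5,"y":0,"z":0,"yaw":0},{"x":-3.5,"y":0,"z":0,"yaw":0},{"x":-3.9,"y":0,"z":0,"yaw":0}]'; python3 -m jog '[{"x":0,"y":0,"z":0,"yaw":0},{"x":0,"y":0,"z":0,"yaw":0}]' >/dev/null; python3 -c "
from h import *
go(.51,-.3084,.0135,-.1427); snap('wrist','w12.png')"
```

```text
t: 35.05
position: [0.566, 0.022, 0.0259]
tool_rot: [0.705, 0.051, 0.706, -0.051]
force: [-3.3, -0.9, 9.1]
gripper_width: 0.0236
t: 35.55
position: [0.5669, 0.0226, 0.025]
tool_rot: [0.705, 0.05, 0.705, -0.05]
force: [0.2, -0.3, -0.1]
gripper_width: 0.055
t: 36.05
position: [0.5687, 0.0226, 0.1459]
tool_rot: [0.707, 0.051, 0.703, -0.05]
force: [0.9, -0.2, -0.9]
gripper_width: 0.0548
{'x': np.float64(4.28), 'y': np.float64(-11.19), 'z': np.float64(-0.29), 'yaw': np.float64(0.0)} az -0.1425 down [-0.001  0.    -1.   ]
```

```bash
python3 -m jog '[{"x":0,"y":-1.2,"z":0,"yaw":0},{"x":0,"y":-2.5,"z":-0.1,"yaw":0},{"x":0,"y":-3.8,"z":-0.15,"yaw":0},{"x":0,"y":-5.1,"z":-0.2,"yaw":0},{"x":0,"y":-6.4,"z":-0.2,"yaw":0}]' 58 >/dev/null;python3 -m jog '[{"x":0,"y":-1.3,"z":0,"yaw":0},{"x":0,"y":-2.6,"z":-0.05,"yaw":0},{"x":0,"y":-3.8,"z":-0.1,"yaw":0},{"x":0,"y":-4.6,"z":-0.1,"yaw":0},{"x":0,"y":-4.8,"z":-0.1,"yaw":0}]' >/dev/null; python3 -m jog '[{"x":0,"y":0,"z":0,"yaw":0},{"x":0,"y":0,"z":0,"yaw":0},{"x":0,"y":0,"z":0,"yaw":0}]'
python3 - <<'E'
from h import *
go(.51,-.3084,.0135,-.1427); snap('wrist','w13.png')
c=arm.get_calibration("wrist"); u=proj(c,[.5083,-.3085,.066])[0]; print(u)
im=cv2.imread("pics/raw_w13.png"); g=cv2.cvtColor(im,cv2.COLOR_BGR2HSV)
x0,y0=(u-50).astype(int); s=g[y0:y0+100,x0:x0+100]
m=((s[:,:,2]>190)&(s[:,:,0]<30)&(s[:,:,1]>12)&(s[:,:,1]<70)).astype("uint8"); n,l,st,ce=cv2.connectedComponentsWithStats(m)
for i in range(1,n):
    if st[i,4]>60: print(st[i]+[x0,y0,0,0,0],ce[i]+[x0,y0])
E
```

```text
t: 37.6
position: [0.5109, -0.3062, 0.1418]
tool_rot: [0.705, 0.05, 0.706, -0.049]
force: [0.5, -0.4, -0.1]
gripper_width: 0.058
{'x': np.float64(4.28), 'y': np.float64(-0.09), 'z': np.float64(-0.02), 'yaw': np.float64(0.03)} az -0.1394 down [-0.     0.002 -1.   ]
[271.48693732 211.83146202]
[248 198  34  41 241] [257.2780083  222.99585062]
```

```bash
python3 -m jog '[{"x":0.8,"y":-0.05,"z":-0.02,"yaw":0},{"x":1.9,"y":-0.05,"z":-0.02,"yaw":0},{"x":3,"y":-0.05,"z":-0.02,"yaw":0},{"x":3.9,"y":-0.05,"z":-0.02,"yaw":0},{"x":4.25,"y":-0.05,"z":-0.02,"yaw":0}]'; python3 -m jog '[{"x":0,"y":0,"z":0,"yaw":0},{"x":0,"y":0,"z":0,"yaw":0},{"x":0,"y":0,"z":0,"yaw":0},{"x":0,"y":0,"z":0,"yaw":0},{"x":0,"y":0,"z":0,"yaw":0}]' 18 40;python3 -m jog '[{"x":0,"y":0,"z":0,"yaw":0},{"x":0,"y":0,"z":0,"yaw":0}]';python3 -m jog '[{"x":-0.3,"y":0,"z":0,"yaw":0},{"x":-0.8,"y":0,"z":0,"yaw":0},{"x":-1.4,"y":0,"z":0,"yaw":0},{"x":-1.6,"y":0,"z":0,"yaw":0},{"x":-1.6,"y":0,"z":0,"yaw":0}]'; python3 -c "
from h import *
go(.5586,-.0325,.0168)"
```

```text
t: 38.15
position: [0.5083, -0.3079, 0.0122]
tool_rot: [0.704, 0.051, 0.707, -0.049]
force: [-1.4, 0.3, 0.9]
gripper_width: 0.0582
t: 38.65
position: [0.5101, -0.3105, 0.0157]
tool_rot: [0.706, 0.05, 0.705, -0.051]
force: [-0.3, -0.4, 3.5]
gripper_width: 0.029
t: 38.85
position: [0.5102, -0.3106, 0.0156]
tool_rot: [0.706, 0.05, 0.705, -0.051]
force: [-0.0, 0.2, 5.5]
gripper_width: 0.0285
t: 39.35
position: [0.5102, -0.3106, 0.0641]
tool_rot: [0.706, 0.05, 0.704, -0.051]
force: [-0.2, -0.1, -0.8]
gripper_width: 0.0288
{'x': np.float64(1.57), 'y': np.float64(9.41), 'z': np.float64(0.27)} az -0.1428 down [ 0.002 -0.001 -1.   ]
```

```bash
python3 -m jog '[{"x":0,"y":0.6,"z":0,"yaw":0},{"x":0,"y":1.6,"z":0.05,"yaw":0},{"x":0,"y":2.7,"z":0.1,"yaw":0},{"x":0,"y":3.8,"z":0.1,"yaw":0},{"x":0,"y":4.9,"z":0.15,"yaw":0}]' >/dev/null;python3 -m jog '[{"x":0,"y":1.1,"z":0.05,"yaw":0},{"x":0,"y":2.2,"z":0.05,"yaw":0},{"x":0,"y":3.3,"z":0.1,"yaw":0},{"x":0,"y":4.1,"z":0.1,"yaw":0},{"x":0,"y":4.4,"z":0.12,"yaw":0}]' >/dev/null; python3 -m jog '[{"x":0,"y":0,"z":0,"yaw":0},{"x":0,"y":0,"z":0,"yaw":0},{"x":0,"y":0,"z":0,"yaw":0}]'; python3 -c "
from h import *
go(.5586,-.0346,.017,-.1427)"
```

```text
t: 40.65
position: [0.5566, -0.0376, 0.0626]
tool_rot: [0.705, 0.051, 0.705, -0.052]
force: [0.7, -0.7, -0.6]
gripper_width: 0.0289
{'x': np.float64(1.52), 'y': np.float64(0.11), 'z': np.float64(0.05), 'yaw': np.float64(-0.03)} az -0.1457 down [-0.    -0.001 -1.   ]
```

```bash
python3 -m jog '[{"x":0.5,"y":0.08,"z":0.05,"yaw":0},{"x":1.0,"y":0.08,"z":0.05,"yaw":0},{"x":1.3,"y":0.08,"z":0.05,"yaw":0},{"x":1.45,"y":0.08,"z":0.05,"yaw":0},{"x":1.53,"y":0.08,"z":0.05,"yaw":0}]' >/dev/null; python3 -m jog '[{"x":0,"y":0,"z":0,"yaw":0},{"x":0,"y":0,"z":0,"yaw":0}]'; python3 -m jog '[{"x":0,"y":0,"z":0,"yaw":0},{"x":0,"y":0,"z":0,"yaw":0},{"x":0,"y":0,"z":0,"yaw":0},{"x":0,"y":0,"z":0,"yaw":0},{"x":0,"y":0,"z":0,"yaw":0}]' 60;python3 -m jog '[{"x":-0.5,"y":0,"z":0,"yaw":0},{"x":-1.6,"y":0,"z":0,"yaw":0},{"x":-2.9,"y":0,"z":0,"yaw":0},{"x":-4.3,"y":0,"z":0,"yaw":0},{"x":-5,"y":0,"z":0,"yaw":0}]'; python3 -m jog '[{"x":0,"y":0,"z":0,"yaw":0},{"x":0,"y":0,"z":0,"yaw":0}]' >/dev/null; python3 -c "
from h import *
go(.4316,-.3266,.0935,-.1427); snap('wrist','w14.png')"
```

```text
t: 41.35
position: [0.5581, -0.0333, 0.0176]
tool_rot: [0.705, 0.051, 0.706, -0.051]
force: [-2.5, 0.0, 8.7]
gripper_width: 0.029
t: 41.85
position: [0.5589, -0.0329, 0.0166]
tool_rot: [0.705, 0.05, 0.705, -0.05]
force: [-0.2, 0.9, -0.3]
gripper_width: 0.0602
t: 42.35
position: [0.5607, -0.0332, 0.1713]
tool_rot: [0.707, 0.051, 0.703, -0.05]
force: [0.2, -0.1, -0.3]
gripper_width: 0.0604
{'x': np.float64(2.46), 'y': np.float64(-10.29), 'z': np.float64(-2.81), 'yaw': np.float64(0.0)} az -0.1426 down [ 0.001  0.    -1.   ]
```

```bash
python3 -m jog '[{"x":0,"y":-1.2,"z":-0.3,"yaw":0},{"x":0,"y":-2.4,"z":-0.6,"yaw":0},{"x":0,"y":-3.6,"z":-0.9,"yaw":0},{"x":0,"y":-4.8,"z":-1.3,"yaw":0},{"x":0,"y":-6,"z":-1.6,"yaw":0}]' >/dev/null;python3 -m jog '[{"x":0,"y":-1.2,"z":-0.3,"yaw":0},{"x":0,"y":-2.4,"z":-0.6,"yaw":0},{"x":0,"y":-3.5,"z":-0.9,"yaw":0},{"x":0,"y":-4.1,"z":-1.15,"yaw":0},{"x":0,"y":-4.3,"z":-1.2,"yaw":0}]' >/dev/null; python3 -m jog '[{"x":0,"y":0,"z":0,"yaw":0},{"x":0,"y":0,"z":0,"yaw":0},{"x":0,"y":0,"z":0,"yaw":0}]'; python3 -c "
from h import *
go(.4316,-.3266,.0935,-.1427)"
```

```text
t: 43.9
position: [0.4328, -0.3249, 0.1665]
tool_rot: [0.705, 0.05, 0.705, -0.049]
force: [-0.7, -0.1, -0.1]
gripper_width: 0.0596
{'x': np.float64(2.43), 'y': np.float64(-0.06), 'z': np.float64(-0.03), 'yaw': np.float64(0.03)} az -0.1396 down [ 0.     0.001 -1.   ]
```

```bash
python3 -m jog '[{"x":0.6,"y":-0.04,"z":-0.03,"yaw":0},{"x":1.3,"y":-0.04,"z":-0.03,"yaw":0},{"x":1.9,"y":-0.04,"z":-0.03,"yaw":0},{"x":2.3,"y":-0.04,"z":-0.03,"yaw":0},{"x":2.42,"y":-0.04,"z":-0.03,"yaw":0}]'; python3 -m jog '[{"x":0,"y":0,"z":0,"yaw":0},{"x":0,"y":0,"z":0,"yaw":0},{"x":0,"y":0,"z":0,"yaw":0},{"x":0,"y":0,"z":0,"yaw":0},{"x":0,"y":0,"z":0,"yaw":0}]' 20 40;python3 -m jog '[{"x":0,"y":0,"z":0,"yaw":0},{"x":0,"y":0,"z":0,"yaw":0}]';python3 -m jog '[{"x":-0.3,"y":0,"z":0,"yaw":0},{"x":-0.8,"y":0,"z":0,"yaw":0},{"x":-1.4,"y":0,"z":0,"yaw":0},{"x":-1.6,"y":0,"z":0,"yaw":0},{"x":-1.6,"y":0,"z":0,"yaw":0}]'; python3 -c "
from h import *
go(.5510,-.0865,.0963)"
```

```text
t: 44.4
position: [0.4307, -0.3266, 0.093]
tool_rot: [0.705, 0.05, 0.706, -0.049]
force: [-0.3, 0.1, -0.2]
gripper_width: 0.0601
t: 44.9
position: [0.4312, -0.3283, 0.0949]
tool_rot: [0.706, 0.05, 0.705, -0.051]
force: [-0.7, -0.1, 4.8]
gripper_width: 0.0317
t: 45.1
position: [0.4312, -0.3283, 0.0948]
tool_rot: [0.706, 0.05, 0.705, -0.051]
force: [0.7, 0.8, 6.1]
gripper_width: 0.0319
t: 45.6
position: [0.4313, -0.3282, 0.1429]
tool_rot: [0.706, 0.05, 0.705, -0.051]
force: [-0.1, 0.1, -1.5]
gripper_width: 0.032
{'x': np.float64(1.55), 'y': np.float64(8.54), 'z': np.float64(2.8)} az -0.1426 down [ 0.002 -0.001 -1.   ]
```

```bash
python3 -m jog '[{"x":0,"y":0.5,"z":0.2,"yaw":0},{"x":0,"y":1.4,"z":0.5,"yaw":0},{"x":0,"y":2.4,"z":0.8,"yaw":0},{"x":0,"y":3.4,"z":1.1,"yaw":0},{"x":0,"y":4.4,"z":1.45,"yaw":0}]' >/dev/null;python3 -m jog '[{"x":0,"y":1,"z":0.35,"yaw":0},{"x":0,"y":2,"z":0.7,"yaw":0},{"x":0,"y":3,"z":1,"yaw":0},{"x":0,"y":3.7,"z":1.2,"yaw":0},{"x":0,"y":4,"z":1.3,"yaw":0}]' >/dev/null; python3 -m jog '[{"x":0,"y":0,"z":0,"yaw":0},{"x":0,"y":0,"z":0,"yaw":0},{"x":0,"y":0,"z":0,"yaw":0}]'; python3 -c "
from h import *
go(.5495,-.0882,.0965,-.1427)"
```

```text
t: 46.9
position: [0.5473, -0.0924, 0.142]
tool_rot: [0.705, 0.051, 0.706, -0.052]
force: [0.3, 0.8, -0.9]
gripper_width: 0.0319
{'x': np.float64(1.52), 'y': np.float64(0.15), 'z': np.float64(0.05), 'yaw': np.float64(-0.03)} az -0.1455 down [-0.001 -0.001 -1.   ]
```

```bash
python3 -m jog '[{"x":0.5,"y":0.11,"z":0.05,"yaw":0},{"x":1.0,"y":0.11,"z":0.05,"yaw":0},{"x":1.3,"y":0.11,"z":0.05,"yaw":0},{"x":1.45,"y":0.11,"z":0.05,"yaw":0},{"x":1.53,"y":0.11,"z":0.05,"yaw":0}]' >/dev/null; python3 -m jog '[{"x":0,"y":0,"z":0,"yaw":0},{"x":0,"y":0,"z":0,"yaw":0}]'; python3 -m jog '[{"x":0,"y":0,"z":0,"yaw":0},{"x":0,"y":0,"z":0,"yaw":0},{"x":0,"y":0,"z":0,"yaw":0},{"x":0,"y":0,"z":0,"yaw":0},{"x":0,"y":0,"z":0,"yaw":0}]' 65;python3 -m jog '[{"x":-0.5,"y":0,"z":0,"yaw":0},{"x":-1.3,"y":0,"z":0,"yaw":0},{"x":-2.2,"y":0,"z":0,"yaw":0},{"x":-3.1,"y":0,"z":0,"yaw":0},{"x":-3.6,"y":0,"z":0,"yaw":0}]'; python3 -m jog '[{"x":0,"y":-1.3,"z":0,"yaw":0},{"x":0,"y":-2.6,"z":0,"yaw":0},{"x":0,"y":-3.9,"z":0,"yaw":0},{"x":0,"y":-5.2,"z":0,"yaw":0},{"x":0,"y":-6.5,"z":0,"yaw":0}]' >/dev/null;python3 -m jog '[{"x":0,"y":-1.3,"z":0,"yaw":0},{"x":0,"y":-2.2,"z":0,"yaw":0},{"x":0,"y":-2.5,"z":0,"yaw":0},{"x":0,"y":-2.5,"z":0,"yaw":0}]'
python3 - <<'E'
from h import *
snap("top","t9.png"); snap("side","s9.png")
A=cv2.imread("pics/raw_top0.png")[155:260,240:370];B=cv2.imread("pics/raw_t9.png")[155:260,240:370]
C=cv2.imread("pics/raw_side0.png")[180:290,230:370];D=cv2.imread("pics/raw_s9.png")[180:290,230:370]
r=lambda i:cv2.resize(i,(390,290),interpolation=cv2.INTER_CUBIC)
cv2.imwrite("pics/cmp.png",np.vstack([np.hstack([r(A),r(B)]),np.hstack([r(C),r(D)])]))
E
```

```text
t: 47.6
position: [0.5499, -0.0876, 0.0969]
tool_rot: [0.705, 0.051, 0.705, -0.051]
force: [-2.0, 0.4, 4.0]
gripper_width: 0.0316
t: 48.1
position: [0.5503, -0.0871, 0.0962]
tool_rot: [0.705, 0.05, 0.705, -0.05]
force: [-0.4, 0.7, -0.8]
gripper_width: 0.0646
t: 48.6
position: [0.5512, -0.0873, 0.2064]
tool_rot: [0.706, 0.05, 0.704, -0.05]
force: [0.4, 0.5, -0.5]
gripper_width: 0.065
t: 49.5
position: [0.5112, -0.3554, 0.204]
tool_rot: [0.705, 0.051, 0.705, -0.051]
force: [-1.4, 0.1, -0.3]
gripper_width: 0.0649
```

View pics/cmp.png

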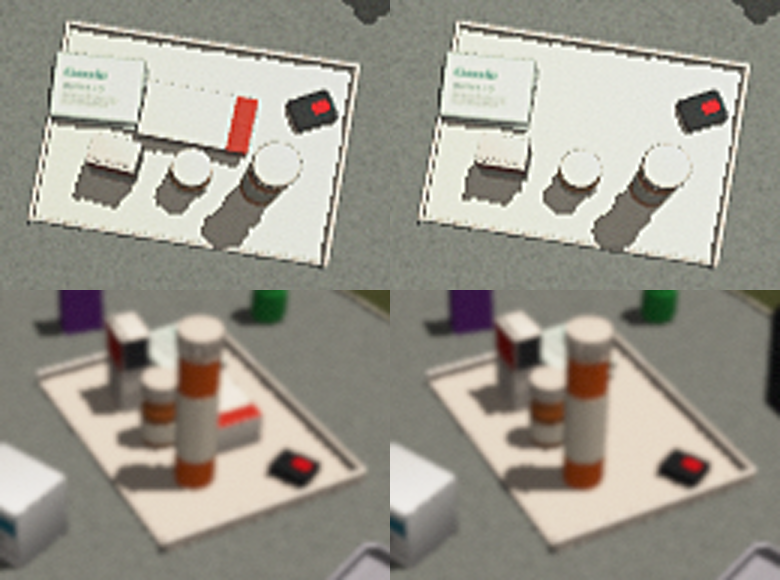

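Before (left) and after (right): box, jar and tube stand within about a pixel of their old places in both views (tube cap (276,165) → (277,166), jar (190,168) → (189,168)). A numeric check of the bystanders and the carton, then hand in.

Run:
```python
from h import *
A=cv2.imread("pics/raw_top0.png");B=cv2.imread("pics/raw_t9.png")
for n,(x,y,r) in dict(roll=(245,288,22),swab=(314,285,22)).items():
    t=A[y-r:y+r,x-r:x+r]; R=cv2.matchTemplate(B[y-r-12:y+r+12,x-r-12:x+r+12],t,cv2.TM_CCOEFF_NORMED); _,v,_,l=cv2.minMaxLoc(R); print(n,round(v,3),"shift px",l[0]-12,l[1]-12)
c=arm.get_calibration("top"); h=cv2.cvtColor(B,cv2.COLOR_BGR2HSV)[210:295,130:205]
m=(((h[:,:,0]<8)|(h[:,:,0]>172))&(h[:,:,1]>130)).astype("uint8"); M=cv2.moments(m,True); print("red end",at(c,[130+M["m10"]/M["m00"],210+M["m01"]/M["m00"]],.033))
s=arm.get_state(); print(s["t"],s["force"],abs(s["joint_velocities"]).max())
arm.hand_in()
```

```text
roll 0.998 shift px 0 0
swab 0.998 shift px 0 0
red end [0.46907249 0.23602778 0.033     ]
49.6 [-0.43482176  0.44480776  0.58296512] 0.018158827066782315
the job is handed in; nothing more can be done
```

I handed the job in after about 50 s of the 147 s allowed. The tube, jar and box were parked upright in the steel tray. The carton was then laid in the dressing tray, and the three went back to their spots in the order box, jar, tube.

**Last checks**
- **Row of three:** compared with the first pictures from the top and the side, all three stand upright within about 1 pixel (roughly 2 mm) of where they stood, and the box faces as before.
- **Carton:** flat, about 3 mm from the middle of the dressing tray when I measured it after releasing it. A final look put its red end where that position predicts.
- **Bystanders:** the label roll and swab box show no shift in the top picture.
- **Robot:** clear of everything; the last force reading was under 1 N, which is sensor noise.

**What disagreed or went wrong**
- **Fingertip offset:** the fingertips sit about 26 mm behind the reported TCP, not at it as described. My first closing therefore landed on top of the tube's cap with about 10 N. It moved the cap by about 2 mm. I measured the offset from that contact and the wrist picture and used it from then on.
- **Wrong-sign move:** I typed one sideways move with the wrong sign, and the carried box stopped roughly 10 mm short of the parked jar. There was no contact force, and the next picture showed the jar and tube standing. I corrected it on the next move.

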